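# Sort the dial painter's bench into its trays

## Robot

A 6-joint arm with a two-finger parallel gripper is mounted at the origin on the work surface. World frame = base frame: x ahead of the robot, y to its left, z up, the work surface at z = 0. Lengths are in m, angles in rad, forces in N, time in s.
With the tool pointing down it reaches from about 0.425 to 0.95 m from the base axis. Payload 3.5 kg.
Tool frame: the origin (TCP) lies on the mounting face of the last link; the fingertips stand 173 mm ahead of it and the grasp point (between the pads) lies 155 mm ahead of it; z points along the fingers, x is the direction in which the jaws open and shut, and the axes are right-handed (so a half turn about z gives the same grasp; the last joint's range is limited). The gripper opens to 85 mm and grips with 20 to 120 N. Pads are 22 mm wide; open, the fingers measure 114 mm over their backs; the gripper's body (76 mm by 85 mm) begins 54 mm behind the grasp point. The pads swing forward as they close: fully open they stand 13 mm farther back than shut.
Start: joints at [1.081, 0.286, 1.577, -0, 1.279, -0.15], TCP at [0.225, 0.636, 0.405] pointing down, gripper open.
Joint ranges: [-2.77, 2.77], [-0.9, 2.22], [0.21, 2.48], [-1.53, 4.67], [0.24, 2.81], [-2.84, 2.84]. Speed limits (rad/s): [2.79, 2.79, 3.14, 3.14, 3.14, 3.14].

## Interface

Orientations are given as a unit quaternion [x, y, z, w].
In Python, from plant import get_state, read_camera, sign_off gives the robot as it stands.
- The arm moves only by the shell command python3 -m jog 'ROWS' [FORCE]. ROWS is JSON, a list of rows, each an object of numbers: "grip": the closure, from 0 (fully open) to 1 (shut); "x", "y", "z": the shift along the tool's x, y, z in mm; "rx", "ry", "rz": the turn, a rotation vector about the tool's x, y, z in degrees. A call has 1 to 8 rows; each row shifts and turns the commanded pose from where the row before left it, along the tool's axes as they then stand; what a row does not reach is not made up. A row lasts 1/12 s, in which the tool goes at most 41.7 mm and 7.16 degrees, less where a joint would pass 70% of its speed; a pose out of reach is approached as far as the arm can. A call with a gripper value outside its range is refused whole. The fingers move at their own pace and stop on an object; FORCE is the grip in N (left out, the last holds). Time passes only in rows, so rows that do not move let the fingers close. It gives the time, the measured TCP pose, the force and the opening at its end, in the units of the state.
- get_state(): the state, without advancing time (a new reading comes with each control period).
- read_camera(name): name is "side" or "top"; returns a dict with "frame" (384x512x3 uint8, red, green, blue), "intrinsics" (3x3 intrinsics, pixels), "k1" (the pictures are not rectified: a ray, as slopes to the right and down, at radius r is drawn at 1 + k1 r^2 times it, then the intrinsics apply), "R" (3x3) and "t" (3): a world point X has camera coordinates R X + t. Camera axes: x right, y down, z forward; pixel columns grow to the right and rows downward; lengths in m; the calibration is good to about 2 mm. A picture is of the moment at which its call begins. There is no depth.
- sign_off(): hands the job in, once; it reports no verdict.
The state is a dict: "time": time; "qpos": joint angles; "dq": joint speeds; "joint_efforts": joint torques, N m; "eef_pos": TCP position; "tcp_rot": TCP orientation; "contact_force": force on the tool from outside, world axes, zero at the start; "wrist_torque": the same for the moment, N m; "opening": opening from 0.0 (shut) to 1.0 (fully open).
Only numpy, scipy, OpenCV 4.12 (cv2) and the standard library are available. Lean on these libraries where they do the work, as an engineer would, in place of code of your own. Each camera call takes 0.05 s, during which the arm holds its last target.

## Task

Clear the dial painter's bench: stand the red paint pot in the red bay and the blue paint pot in the blue bay of the white tray, lay both brass gear wheels flat, side by side and hub up, on the floor of the wooden tray with the green lining, and lay the brush flat in the black tray. Set everything down rather than dropping it, and do not disturb the clock dial or the brown bottle.

Things in the scene. Friction and masses are not known exactly. Their poses are not given: they have to be found in the camera images.
- paint_tray: An open tray, 110 x 160 mm (its x, y) and 20 mm high, walls and floor 5 mm thick (inside 100 x 150 mm, floor 5 mm above the table); fixed. Origin: centre of its underside; z up, y along its long side. White, with a 5 mm divider 20 mm high across its middle (at y = 0): the bay at +y has a red floor, the bay at -y a blue floor; each bay is 100 x 72 mm inside, centred 39 mm from the origin.
- wheel_tray: An open tray, 110 x 160 mm (its x, y) and 20 mm high, walls and floor 5 mm thick (inside 100 x 150 mm, floor 5 mm above the table); fixed. Origin: centre of its underside; z up, y along its long side. Light wood with a green lined floor, no divider.
- brush_tray: An open tray, 110 x 160 mm (its x, y) and 20 mm high, walls and floor 5 mm thick (inside 100 x 150 mm, floor 5 mm above the table); fixed. Origin: centre of its underside; z up, y along its long side. All black, no divider.
- red_pot: Closed round paint pot, white with a red band and a red lid: 40 mm diameter, 45 mm high, about 0.1 kg. Origin: centre of its underside, z up. Grip it across the diameter.
- blue_pot: Closed round paint pot, white with a blue band and a blue lid: 40 mm diameter, 45 mm high, about 0.1 kg. Origin: centre of its underside, z up. Grip it across the diameter.
- large_wheel: Brass clock gear wheel lying flat: disc 60 mm across and 6 mm thick, with a steel hub 16 mm in diameter standing on it, hub top 30 mm above the underside. Origin: centre of its underside, z up along the hub. Best gripped by the hub.
- small_wheel: Brass clock gear wheel lying flat: disc 44 mm across and 6 mm thick, with a steel hub 16 mm in diameter standing on it, hub top 30 mm above the underside. Origin: centre of its underside, z up along the hub. Best gripped by the hub.
- brush: Flat paintbrush lying on the table: 130 mm long (its x), 16 mm wide (its y), 10 mm thick; orange handle towards -x, metal collar, black bristles at +x (rigid). About 40 g. Origin: centre of its underside, midway along its length, z up; grip it there across its width.
- dial: Bystander: white clock dial with black marks lying flat on the table, 100 mm diameter, 5 mm thick, loose. Origin: centre of its underside. Leave it where it is.
- bottle: Bystander: brown (amber) glass bottle with a black cap standing on the table, 50 mm diameter, 100 mm high, loose. Origin: centre of its underside. Leave it where it is.

How it is judged:
At the end, for the whole second after the job is handed in: All released and at rest: red pot in the red bay, blue pot in the blue bay, both wheels hub up in the wooden tray, not one on the other, the brush in the black tray; each upright or flat within 0.12 rad, its underside within 5 mm of the tray floor (x of red_pot in the frame of paint_tray between -0.036 and 0.036 m and y of red_pot in the frame of paint_tray between 0.016 and 0.061 m and z of each of red_pot, blue_pot in the frame of paint_tray below 0.01 m and angle between each of red_pot, blue_pot, large_wheel, small_wheel, brush's own z axis and vertical below 0.12 rad and linear speed of each of red_pot, blue_pot, large_wheel, small_wheel, brush below 0.02 m/s and angular speed of each of red_pot, blue_pot, large_wheel, small_wheel, brush below 0.2 rad/s and x of blue_pot in the frame of paint_tray between -0.036 and 0.036 m and y of blue_pot in the frame of paint_tray between -0.061 and -0.016 m and x of large_wheel in the frame of wheel_tray between -0.036 and 0.036 m and y of large_wheel in the frame of wheel_tray between -0.06 and 0.06 m and z of each of large_wheel, small_wheel in the frame of wheel_tray below 0.01 m and x of small_wheel in the frame of wheel_tray between -0.036 and 0.036 m and y of small_wheel in the frame of wheel_tray between -0.06 and 0.06 m and x of brush in the frame of brush_tray between -0.047 and 0.047 m and y of brush in the frame of brush_tray between -0.06 and 0.06 m and z of brush in the frame of brush_tray below 0.01 m); the robot touches nothing.
It fails at once if the dial is moved by more than 20 mm or tipped over (distance of dial from where it was at the start of the episode above 0.02 m or angle between dial's own z axis and vertical above 0.4 rad).
It fails at once if the bottle is moved by more than 20 mm or tipped over (distance of bottle from where it was at the start of the episode above 0.02 m or angle between bottle's own z axis and vertical above 0.4 rad).
It fails at once if a pot falls or is thrown: faster than 0.8 m/s with no finger on it (a fall of over 30 mm) ((linear speed of red_pot above 0.8 m/s and contact force between the fingers and red_pot below 0.01 N) or (linear speed of blue_pot above 0.8 m/s and contact force between the fingers and blue_pot below 0.01 N)).
It fails at once if a wheel falls or is thrown: faster than 0.8 m/s with no finger on it (a fall of over 30 mm) ((linear speed of large_wheel above 0.8 m/s and contact force between the fingers and large_wheel below 0.01 N) or (linear speed of small_wheel above 0.8 m/s and contact force between the fingers and small_wheel below 0.01 N)).
It fails at once if a brush falls or is thrown: faster than 0.8 m/s with no finger on it (a fall of over 30 mm) ((linear speed of brush above 0.8 m/s and contact force between the fingers and brush below 0.01 N)).
It also fails if it takes over 128 s, if anything falls off the work surface, if the arm or the gripper's body presses on something with over 40 N, if the wrist force passes 120 N, or if a joint passes its speed limit or range.

## Working session

There is one attempt and no reset: what is moved stays moved. The work goes in short steps, Python scripts to look and compute and a shell command to move; the robot and the scene stay as the last step left them, time stands still between calls to the robot, and variables do not carry over. Pictures are saved under pics/ and viewed, and the job is handed in when it is done.

```bash
ls; mkdir -p pics; python3 - <<'E'
from plant import get_state, read_camera
import cv2
print(get_state())
for n in ("top","side"):
    c=read_camera(n); print(n,c["intrinsics"],c["k1"],c["R"],c["t"])
    cv2.imwrite(f"pics/{n}0.png",cv2.resize(c["frame"][:,:,::-1],(800,600),interpolation=cv2.INTER_CUBIC))
E
```

```text
pics
{'time': 0.0, 'qpos': array([ 1.08098937e+00,  2.87215291e-01,  1.57819529e+00, -8.06045452e-07,
        1.27856968e+00, -1.50032363e-01]), 'dq': array([ 0.00051069, -0.00141685, -0.00039743,  0.0023442 , -0.0003767 ,
       -0.00063019]), 'joint_efforts': array([ 6.96307179e-04, -4.05990243e+01, -2.92621851e+01, -1.64907219e-04,
        5.86780894e-03, -1.08936706e-05]), 'eef_pos': array([0.22483487, 0.63619094, 0.40330368]), 'tcp_rot': array([ 8.16477944e-01,  5.77375391e-01, -1.06661716e-03,  5.36183625e-04]), 'contact_force': array([-0.15307255,  0.02323741, -0.1164815 ]), 'wrist_torque': array([-0.0319976 , -0.03289771, -0.00790879]), 'opening': 0.9994948198251415}
top [[383.85109444   0.         252.09112853]
 [  0.         383.85109444 190.21659742]
 [  0.           0.           1.        ]] -0.008915044832256734 [[ 0.01562984 -0.9995406  -0.02596723]
 [-0.99759015 -0.01383303 -0.06798929]
 [ 0.06759885  0.02696732 -0.99734806]] [0.0091455  0.50832325 0.92867151]
side [[359.35432888   0.         253.75469652]
 [  0.         359.35432888 188.64711713]
 [  0.           0.           1.        ]] 0.007798993535784776 [[ 0.91151223 -0.41078356  0.02005794]
 [-0.27668903 -0.6485847  -0.70907056]
 [ 0.3042838   0.64077668 -0.70485219]] [-0.48790846  0.1948059   0.70429467]
```

View pics/top0.png

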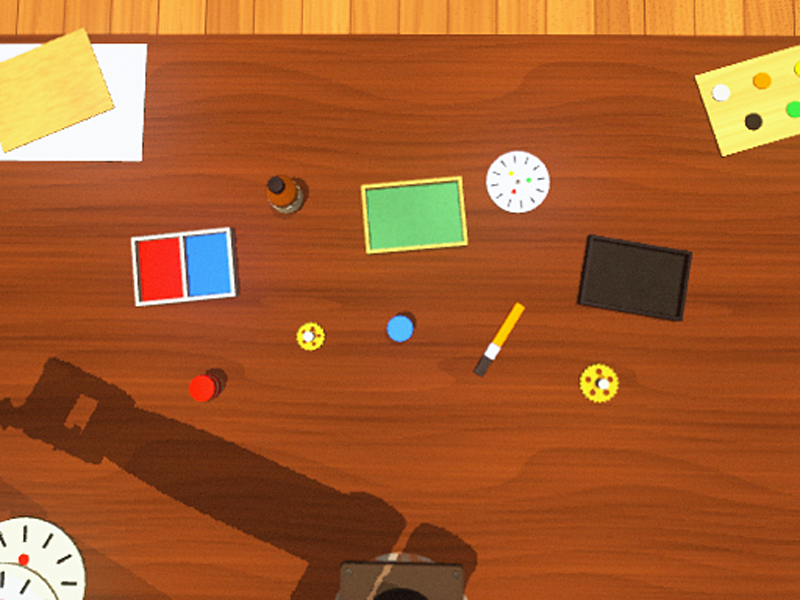

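View pics/side0.png

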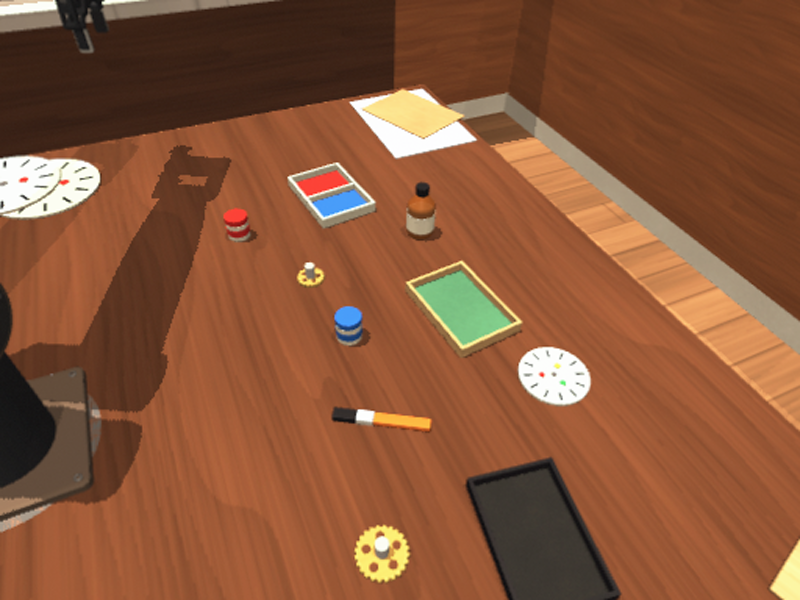

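```bash
cat > h.py <<'E'
import numpy as np, cv2
from plant import get_state, read_camera
from scipy.spatial.transform import Rotation as Ro
def undist(c,uv):
    K=c["intrinsics"]; d=np.array([c["k1"],0,0,0.])
    return cv2.undistortPoints(np.array(uv,float).reshape(-1,1,2),K,d).reshape(-1,2)
def world(c,uv,z):
    n=undist(c,uv); R=np.array(c["R"]);t=np.array(c["t"])
    o=-R.T@t; d=np.c_[n,np.ones(len(n))]@R
    return o+d*((z-o[2])/d[:,2])[:,None]
def crop(c,u0,v0,w,h,s,name):
    f=c["frame"][v0:v0+h,u0:u0+w,::-1]
    im=cv2.resize(f,None,fx=s,fy=s,interpolation=cv2.INTER_CUBIC)
    for u in range((u0+9)//10*10,u0+w,10):
        cv2.putText(im,str(u),(int((u-u0+.5)*s),10),0,.35,(255,255,255),1); cv2.line(im,(int((u-u0+.5)*s),12),(int((u-u0+.5)*s),18),(255,255,255),1)
    for v in range((v0+9)//10*10,v0+h,10):
        cv2.putText(im,str(v),(0,int((v-v0+.5)*s)+4),0,.35,(255,255,255),1); cv2.line(im,(24,int((v-v0+.5)*s)),(30,int((v-v0+.5)*s)),(255,255,255),1)
    cv2.imwrite("pics/"+name,im)
E
python3 - <<'E'
from h import *
c=read_camera("top")
crop(c,75,135,195,135,4,"c1.png")
crop(c,220,100,195,80,4,"c3.png")
crop(c,290,140,160,130,5,"c2.png")
c=read_camera("side")
crop(c,130,90,160,150,4,"s1.png")
crop(c,200,240,190,144,4,"s2.png")
E
```

```text
(no output)
```

View pics/c1.png

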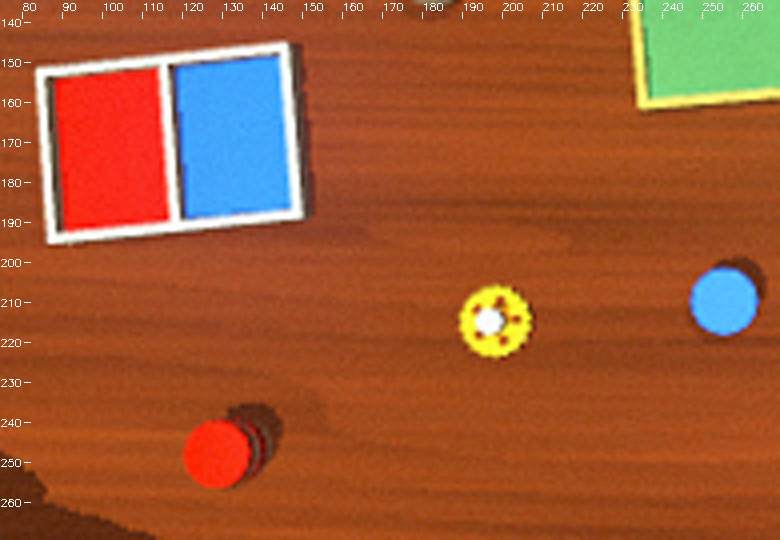

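View pics/c2.png

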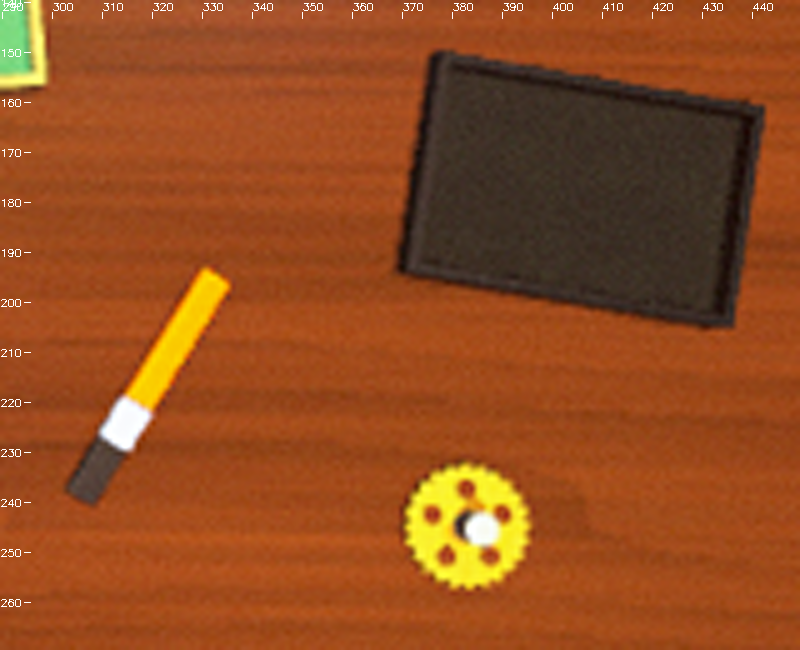

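View pics/c3.png

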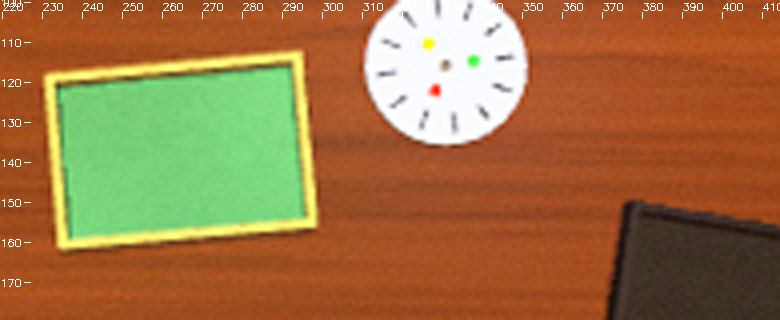

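View pics/s1.png

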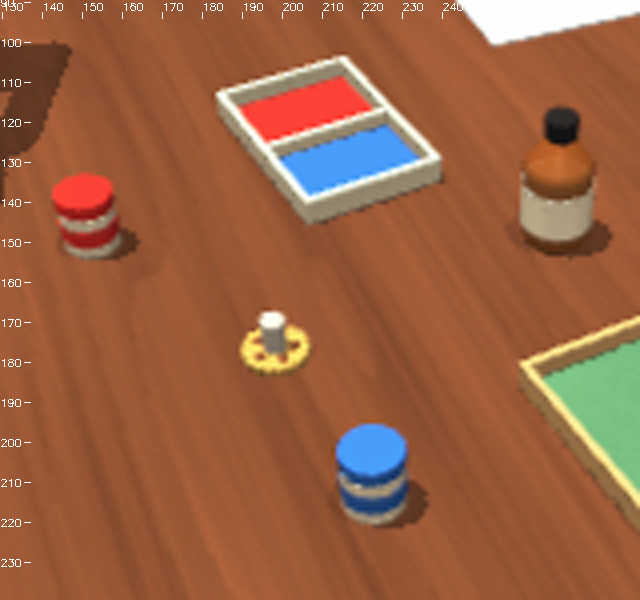

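View pics/s2.png

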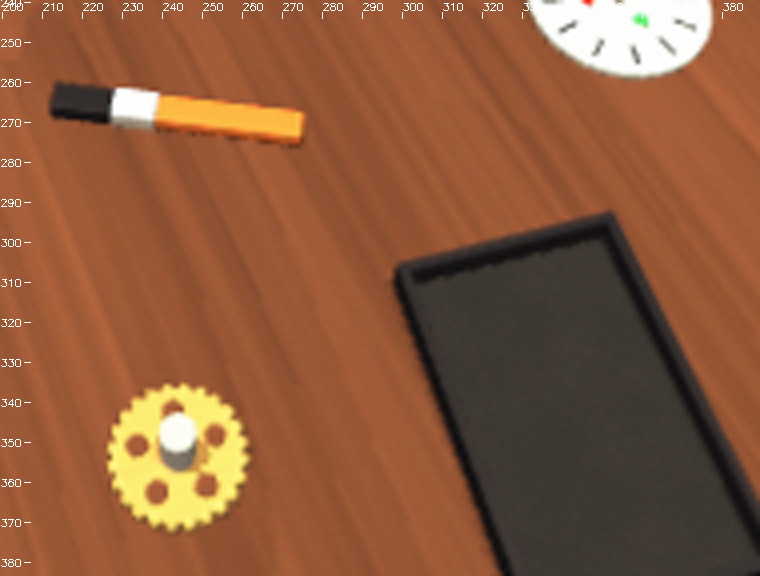

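```bash
python3 - <<'E'
from h import *
np.set_printoptions(precision=4,suppress=True)
c=read_camera("top"); s=read_camera("side")
def W(c,u0,v0,k,pts,z): return world(c,[[u0+x/k-.5,v0+y/k-.5] for x,y in pts],z)
A=(c,75,135,4);B=(c,290,140,5);C=(c,220,100,4);S1=(s,130,90,4);S2=(s,200,240,4)
print("red",W(*A,[(217,454)],.045),W(*S1,[(83,190)],.045))
print("blue",W(*A,[(724,301)],.045),W(*S1,[(371,449)],.045))
print("small hub",W(*A,[(489,320)],.03),"disc",W(*A,[(495,321)],.006),W(*S1,[(272,319)],.03))
print("large hub",W(*B,[(481,529)],.03),"disc",W(*B,[(467,525)],.006),W(*S2,[(178,433)],.03),W(*S2,[(178,455)],.006))
def tray(n,P):
    d1=P[1]-P[0]+P[2]-P[3]; print(n,P.mean(0),"long",np.degrees(np.arctan2(d1[1],d1[0])),np.linalg.norm(d1)/2, np.linalg.norm(P[3]-P[0]),P.tolist())
tray("paint",W(*A,[(36,69),(289,42),(304,216),(50,244)],.02))
tray("brusht",W(*B,[(434,50),(764,105),(733,327),(400,272)],.02))
tray("wheelt",W(*C,[(45,75),(302,51),(317,226),(60,249)],.02))
print("paint side",W(*S1,[(217,94),(345,57),(441,160),(308,212)],.02).mean(0))
b=W(*B,[(207,267),(231,286),(94,505),(67,490)],.01); print("brush",b.mean(0)); d=b[2]+b[3]-b[0]-b[1]; print(np.degrees(np.arctan2(d[1],d[0])),np.linalg.norm(d)/2)
bs=W(*S2,[(57,82),(304,108),(300,140),(52,114)],.01);print(bs.mean(0))
print("dial",W(*C,[(446,65)],.005),"bottle base",W(*S1,[(556,232)],0.0), W(*S1,[(561,115)],.1))
print(Ro.from_quat(get_state()["tcp_rot"]).as_matrix())
E
```

```text
red [[0.3637 0.3087 0.045 ]] [[0.3647 0.3135 0.045 ]]
blue [[0.4597 0.007  0.045 ]] [[0.4597 0.0091 0.045 ]]
small hub [[0.4463 0.1499 0.03  ]] disc [[0.4457 0.1503 0.006 ]] [[0.4463 0.1535 0.03  ]]
large hub [[ 0.3798 -0.3051  0.03  ]] disc [[ 0.38  -0.306  0.006]] [[ 0.3792 -0.3052  0.03  ]] [[ 0.3792 -0.3051  0.006 ]]
paint [0.5535 0.3545 0.02  ] long -83.13032990288772 0.16030825064222068 0.11058397988732538 [[0.5987939563044243, 0.4410789125478714, 0.020000000000000018], [0.6175037197121717, 0.2815389625761631, 0.020000000000000018], [0.5087295716999675, 0.26838098817815365, 0.020000000000000018], [0.48908997880916205, 0.42715576888563156, 0.020000000000000018]]
brusht [ 0.5453 -0.3588  0.02  ] long -98.81266898291796 0.16232768405004333 0.11089210755302432 [[0.6124780599417095, -0.2871909677580967, 0.020000000000000018], [0.5872213639456165, -0.4474381013008873, 0.020000000000000018], [0.478444530051309, -0.4305762735821932, 0.020000000000000018], [0.502926447114764, -0.27000074831311727, 0.020000000000000018]]
wheelt [ 0.6407 -0.0126  0.02  ] long -84.11733767479349 0.15989928787409588 0.10979557026676141 [[0.6871244470388893, 0.07263139126611902, 0.020000000000000018], [0.703719697434415, -0.08710308616917863, 0.020000000000000018], [0.5941068674918022, -0.09717886812005475, 0.020000000000000018], [0.5779254708079195, 0.06120113141293, 0.020000000000000018]]
paint side [0.554  0.3553 0.02  ]
brush [ 0.4453 -0.1502  0.01  ]
148.37409587744736 0.12875111627075497
[ 0.4457 -0.1491  0.01  ]
dial [[ 0.6997 -0.1789  0.005 ]] bottle base [[0.6706 0.1969 0.    ]] [[0.6687 0.1966 0.1   ]]
[[ 0.3333  0.9428 -0.0004]
 [ 0.9428 -0.3333 -0.0008]
 [-0.0009 -0.0001 -1.    ]]
```

```bash
python3 -m jog '[{"grip":0,"rz":7.05},{"rz":7.05},{"rz":7.05},{"rz":7.05},{"rz":7.05},{"rz":7.05},{"rz":7.05},{"rz":7.05}]' 40; python3 -m jog '[{"rz":7.05},{"rz":7.05},{}]'
```

```text
$[0]: bad value
$[0]: bad value
```

```bash
python3 -m jog '[{"grip":0,"x":0,"y":0,"z":0,"rx":0,"ry":0,"rz":7}]' 40; python3 -m jog '[{"grip":0,"rz":7}]'; python3 -m jog '[{"grip":0,"x":0,"y":0,"z":0,"rx":0,"ry":0,"rz":7.05}]' 40;
```

```text
time: 0.38
eef_pos: [0.2249, 0.6364, 0.4045]
tcp_rot: [0.851, 0.526, -0.0, 0.0]
contact_force: [-0.3, -1.1, 0.4]
opening: 1.0
time: 0.47
eef_pos: [0.2249, 0.6364, 0.4045]
tcp_rot: [0.882, 0.471, -0.0, 0.0]
contact_force: [0.5, 0.6, -0.1]
opening: 1.0$[0]: bad value
```

```bash
python3 -m jog '[{"grip":0,"rz":7},{"grip":0,"rz":7},{"grip":0,"rz":7},{"grip":0,"rz":7},{"grip":0,"rz":7},{"grip":0,"rz":7},{"grip":0,"rz":7},{"grip":0,"rz":7}]' 40
```

```text
$[0]: bad value
```

```bash
python3 -m jog '[{"grip":0,"x":13,"y":30,"z":0,"rx":0,"ry":0,"rz":7},{"grip":0,"x":0,"y":30,"z":0,"rx":0,"ry":0,"rz":7},{"grip":0,"x":0,"y":30,"z":0,"rx":0,"ry":0,"rz":7},{"grip":0,"x":0,"y":30,"z":0,"rx":0,"ry":0,"rz":7},{"grip":0,"x":0,"y":30,"z":0,"rx":0,"ry":0,"rz":7},{"grip":0,"x":0,"y":30,"z":0,"rx":0,"ry":0,"rz":7},{"grip":0,"x":0,"y":30,"z":0,"rx":0,"ry":0,"rz":7},{"grip":0,"x":0,"y":0,"z":0,"rx":0,"ry":0,"rz":7}]' 40
```

```text
time: 1.13
eef_pos: [0.3517, 0.4778, 0.4044]
tcp_rot: [1.0, -0.001, -0.0, 0.001]
contact_force: [-0.7, 1.0, 1.5]
opening: 0.999
```

```bash
python3 -m jog '[{"grip":0,"x":4,"y":40,"z":0,"rx":0,"ry":0,"rz":0},{"grip":0,"x":4,"y":40,"z":0,"rx":0,"ry":0,"rz":0},{"grip":0,"x":4,"y":40,"z":0,"rx":0,"ry":0,"rz":0},{"grip":0,"x":0,"y":40,"z":0,"rx":0,"ry":0,"rz":0},{"grip":0,"x":0,"y":7,"z":38,"rx":0,"ry":0,"rz":0},{"grip":0,"x":0,"y":0,"z":40,"rx":0,"ry":0,"rz":0},{"grip":0,"x":0,"y":0,"z":40,"rx":0,"ry":0,"rz":0},{"grip":0,"x":0,"y":0,"z":0,"rx":0,"ry":0,"rz":0}]'; python3 - <<'E'
from h import *
c=read_camera("top"); crop(c,75,180,130,100,6,"d1.png")
c=read_camera("side"); crop(c,110,60,130,110,6,"d2.png")
E
```

```text
time: 1.8
eef_pos: [0.3609, 0.3122, 0.2789]
tcp_rot: [1.0, 0.004, -0.007, 0.004]
contact_force: [-1.4, -0.5, -1.4]
opening: 0.998
```

View pics/d2.png

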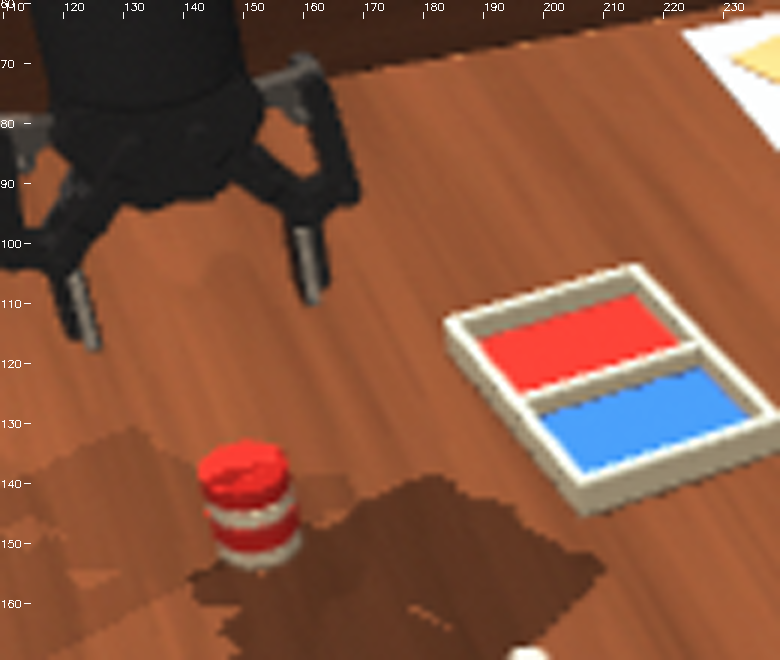

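Gripper straddles the red pot (lid at about side px (151,136)); descending and closing.

```bash
python3 -m jog '[{"grip":0,"x":2,"y":0,"z":35,"rx":0,"ry":0,"rz":0},{"grip":0,"x":0,"y":0,"z":35,"rx":0,"ry":0,"rz":0},{"grip":0,"x":0,"y":0,"z":20,"rx":0,"ry":0,"rz":0},{"grip":0.6,"x":0,"y":0,"z":0,"rx":0,"ry":0,"rz":0},{"grip":0.7,"x":0,"y":0,"z":0,"rx":0,"ry":0,"rz":0},{"grip":0.7,"x":0,"y":0,"z":0,"rx":0,"ry":0,"rz":0},{"grip":0.7,"x":0,"y":0,"z":0,"rx":0,"ry":0,"rz":0},{"grip":0.7,"x":0,"y":0,"z":0,"rx":0,"ry":0,"rz":0}]' 40; python3 -m jog '[{"grip":0.7,"x":0,"y":0,"z":0,"rx":0,"ry":0,"rz":0},{"grip":0.7,"x":0,"y":0,"z":0,"rx":0,"ry":0,"rz":0},{"grip":0.7,"x":0,"y":0,"z":0,"rx":0,"ry":0,"rz":0},{"grip":0.7,"x":0,"y":0,"z":0,"rx":0,"ry":0,"rz":0}]'
```

```text
time: 2.57
eef_pos: [0.3673, 0.3155, 0.2002]
tcp_rot: [1.0, 0.004, 0.003, -0.002]
contact_force: [-0.9, 0.4, 6.7]
opening: 0.452
time: 2.9
eef_pos: [0.3673, 0.3155, 0.2002]
tcp_rot: [1.0, 0.004, 0.003, -0.002]
contact_force: [-0.9, -0.1, 5.6]
opening: 0.452
```

```bash
python3 - <<'E'
from h import *
c=read_camera("side"); crop(c,90,60,130,110,6,"e2.png")
print(get_state()["qpos"],get_state()["wrist_torque"])
E
```

```text
[4.99631536e-01 1.47912432e-01 2.16568680e+00 4.02903310e-04
 8.21684348e-01 4.90827183e-01] [0.07617344 0.15111114 0.04055668]
```

View pics/e2.png

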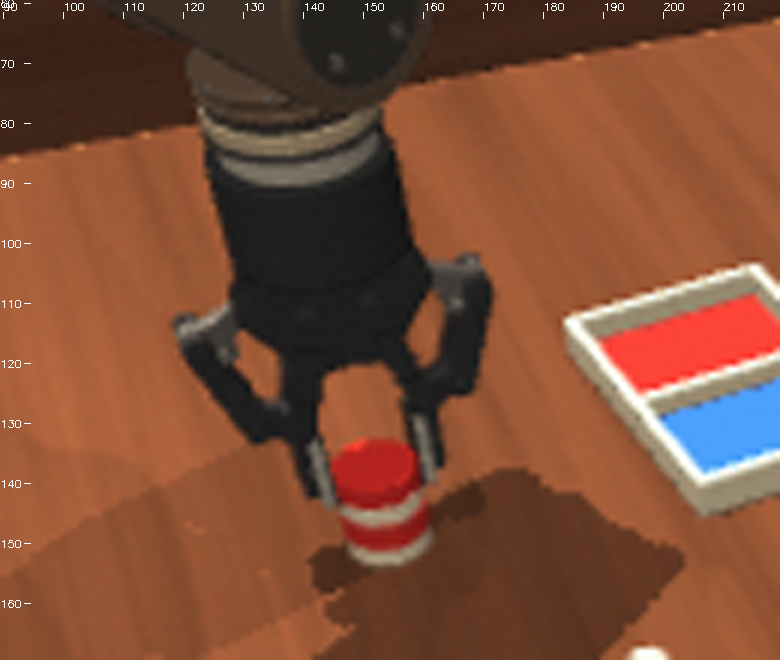

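```bash
python3 -m jog '[{"grip":0.7,"x":0,"y":0,"z":-20,"rx":0,"ry":0,"rz":0},{"grip":0.7,"x":0,"y":0,"z":-30,"rx":0,"ry":0,"rz":0},{"grip":0.7,"x":30,"y":-13,"z":-10,"rx":0,"ry":0,"rz":0},{"grip":0.7,"x":30,"y":-13,"z":0,"rx":0,"ry":0,"rz":0},{"grip":0.7,"x":30,"y":-13,"z":0,"rx":0,"ry":0,"rz":0},{"grip":0.7,"x":30,"y":-13,"z":0,"rx":0,"ry":0,"rz":0},{"grip":0.7,"x":30,"y":-13,"z":0,"rx":0,"ry":0,"rz":0},{"grip":0.7,"x":20,"y":-12,"z":0,"rx":0,"ry":0,"rz":0}]'; python3 -m jog '[{"grip":0.7,"x":12,"y":0,"z":0,"rx":0,"ry":0,"rz":0},{"grip":0.7,"x":0,"y":0,"z":0,"rx":0,"ry":0,"rz":0}]'
```

```text
time: 3.62
eef_pos: [0.5379, 0.3935, 0.2589]
tcp_rot: [1.0, 0.004, 0.002, -0.001]
contact_force: [-0.5, -0.4, -0.9]
opening: 0.452
time: 3.78
eef_pos: [0.5496, 0.3934, 0.2587]
tcp_rot: [1.0, 0.004, 0.002, -0.001]
contact_force: [0.0, -0.8, -1.0]
opening: 0.452
```

```bash
python3 -m jog '[{"grip":0.7,"x":0,"y":0,"z":25,"rx":0,"ry":0,"rz":0},{"grip":0.7,"x":0,"y":0,"z":20,"rx":0,"ry":0,"rz":0},{"grip":0.7,"x":0,"y":0,"z":5,"rx":0,"ry":0,"rz":0},{"grip":0.7,"x":0,"y":0,"z":0,"rx":0,"ry":0,"rz":0}]'; python3 -m jog '[{"grip":0.7,"x":0,"y":0,"z":2,"rx":0,"ry":0,"rz":0},{"grip":0.7,"x":0,"y":0,"z":0,"rx":0,"ry":0,"rz":0}]'
```

```text
time: 4.12
eef_pos: [0.546, 0.3927, 0.2063]
tcp_rot: [1.0, 0.004, -0.001, 0.001]
contact_force: [0.8, 0.0, -0.9]
opening: 0.45
time: 4.28
eef_pos: [0.547, 0.393, 0.2057]
tcp_rot: [1.0, 0.004, 0.001, -0.0]
contact_force: [0.3, -0.5, -1.7]
opening: 0.449
```

```bash
python3 - <<'E'
from h import *
c=read_camera("side"); crop(c,150,40,130,110,6,"e3.png")
E
```

```text
(no output)
```

View pics/e3.png

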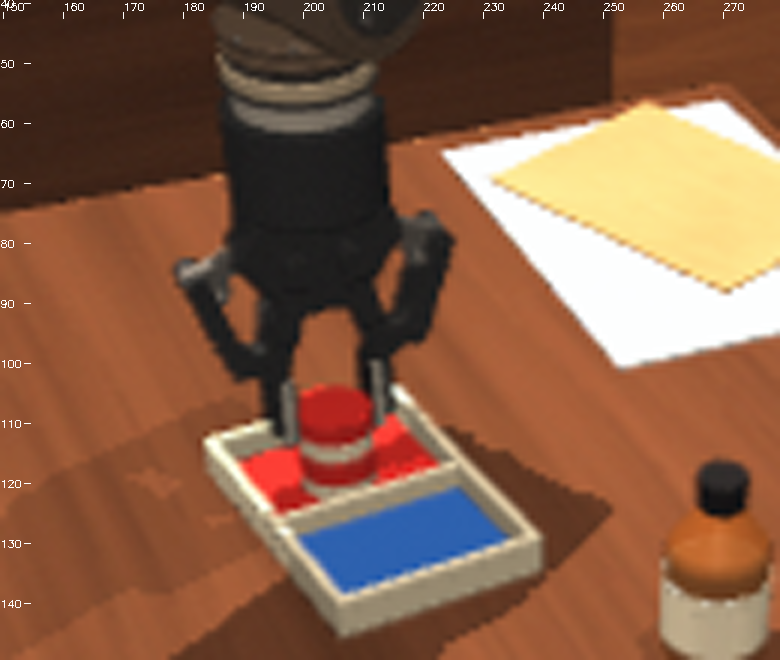

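The red pot stands in the red bay (base near px (204,122)). Lower slightly, release, rise.

```bash
python3 -m jog '[{"grip":0.7,"x":0,"y":0,"z":2,"rx":0,"ry":0,"rz":0},{"grip":0.7,"x":0,"y":0,"z":0,"rx":0,"ry":0,"rz":0}]'; python3 -m jog '[{"grip":0.5,"x":0,"y":0,"z":0,"rx":0,"ry":0,"rz":0},{"grip":0.4,"x":0,"y":0,"z":0,"rx":0,"ry":0,"rz":0},{"grip":0.32,"x":0,"y":0,"z":0,"rx":0,"ry":0,"rz":0},{"grip":0.3,"x":0,"y":0,"z":0,"rx":0,"ry":0,"rz":0},{"grip":0.3,"x":0,"y":0,"z":-20,"rx":0,"ry":0,"rz":0},{"grip":0.3,"x":0,"y":0,"z":-30,"rx":0,"ry":0,"rz":0},{"grip":0,"x":0,"y":0,"z":-30,"rx":0,"ry":0,"rz":0},{"grip":0,"x":0,"y":0,"z":0,"rx":0,"ry":0,"rz":0}]'
```

```text
time: 4.5
eef_pos: [0.5476, 0.3932, 0.205]
tcp_rot: [1.0, 0.004, 0.0, -0.0]
contact_force: [-2.2, -1.5, 5.0]
opening: 0.454
time: 5.17
eef_pos: [0.5491, 0.3941, 0.2905]
tcp_rot: [1.0, 0.004, 0.006, -0.003]
contact_force: [1.5, 1.0, 2.0]
opening: 0.949
```

```bash
python3 -m jog '[{"grip":0,"x":-10,"y":38,"z":0,"rx":0,"ry":0,"rz":0},{"grip":0,"x":-10,"y":38,"z":0,"rx":0,"ry":0,"rz":0},{"grip":0,"x":-10,"y":38,"z":0,"rx":0,"ry":0,"rz":0},{"grip":0,"x":-10,"y":38,"z":0,"rx":0,"ry":0,"rz":0},{"grip":0,"x":-10,"y":38,"z":0,"rx":0,"ry":0,"rz":0},{"grip":0,"x":-10,"y":38,"z":0,"rx":0,"ry":0,"rz":0},{"grip":0,"x":-10,"y":38,"z":0,"rx":0,"ry":0,"rz":0},{"grip":0,"x":-10,"y":38,"z":0,"rx":0,"ry":0,"rz":0}]'; python3 -m jog '[{"grip":0,"x":-10,"y":38,"z":0,"rx":0,"ry":0,"rz":0},{"grip":0,"x":0,"y":38,"z":0,"rx":0,"ry":0,"rz":0},{"grip":0,"x":0,"y":5,"z":10,"rx":0,"ry":0,"rz":0},{"grip":0,"x":0,"y":0,"z":0,"rx":0,"ry":0,"rz":0}]'
```

```text
time: 5.83
eef_pos: [0.4688, 0.0868, 0.2825]
tcp_rot: [1.0, 0.004, 0.0, 0.0]
contact_force: [0.1, -0.7, -0.4]
opening: 0.998
time: 6.17
eef_pos: [0.4598, 0.0053, 0.2715]
tcp_rot: [1.0, 0.002, -0.001, -0.0]
contact_force: [-0.7, 0.3, -1.2]
opening: 0.996
```

```bash
python3 -m jog '[{"grip":0,"x":0,"y":-3,"z":25,"rx":0,"ry":0,"rz":0},{"grip":0,"x":0,"y":0,"z":25,"rx":0,"ry":0,"rz":0},{"grip":0,"x":0,"y":0,"z":24,"rx":0,"ry":0,"rz":0},{"grip":0.1,"x":0,"y":0,"z":0,"rx":0,"ry":0,"rz":0},{"grip":0.7,"x":0,"y":0,"z":0,"rx":0,"ry":0,"rz":0},{"grip":0.7,"x":0,"y":0,"z":0,"rx":0,"ry":0,"rz":0},{"grip":0.7,"x":0,"y":0,"z":0,"rx":0,"ry":0,"rz":0},{"grip":0.7,"x":0,"y":0,"z":0,"rx":0,"ry":0,"rz":0}]'; python3 -m jog '[{"grip":0.7,"x":0,"y":0,"z":0,"rx":0,"ry":0,"rz":0},{"grip":0.7,"x":0,"y":0,"z":0,"rx":0,"ry":0,"rz":0},{"grip":0.7,"x":0,"y":0,"z":0,"rx":0,"ry":0,"rz":0}]'
```

```text
time: 6.83
eef_pos: [0.4614, 0.0103, 0.2007]
tcp_rot: [1.0, 0.004, 0.002, 0.0]
contact_force: [1.1, 0.4, 2.6]
opening: 0.447
time: 7.08
eef_pos: [0.4615, 0.0102, 0.2007]
tcp_rot: [1.0, 0.004, 0.002, 0.0]
contact_force: [-0.0, 1.1, 6.1]
opening: 0.452
```

```bash
python3 -m jog '[{"grip":0.7,"x":0,"y":0,"z":-20,"rx":0,"ry":0,"rz":0},{"grip":0.7,"x":0,"y":0,"z":-30,"rx":0,"ry":0,"rz":0},{"grip":0.7,"x":10,"y":-34,"z":-10,"rx":0,"ry":0,"rz":0},{"grip":0.7,"x":10,"y":-34,"z":0,"rx":0,"ry":0,"rz":0},{"grip":0.7,"x":10,"y":-34,"z":0,"rx":0,"ry":0,"rz":0},{"grip":0.7,"x":10,"y":-34,"z":0,"rx":0,"ry":0,"rz":0},{"grip":0.7,"x":11,"y":-34,"z":0,"rx":0,"ry":0,"rz":0},{"grip":0.7,"x":11,"y":-34,"z":0,"rx":0,"ry":0,"rz":0}]'; python3 -m jog '[{"grip":0.7,"x":11,"y":-34,"z":0,"rx":0,"ry":0,"rz":0},{"grip":0.7,"x":11,"y":-34,"z":0,"rx":0,"ry":0,"rz":0},{"grip":0.7,"x":11,"y":-34,"z":0,"rx":0,"ry":0,"rz":0},{"grip":0.7,"x":0,"y":0,"z":0,"rx":0,"ry":0,"rz":0},{"grip":0.7,"x":0,"y":0,"z":0,"rx":0,"ry":0,"rz":0}]'
```

```text
time: 7.75
eef_pos: [0.5206, 0.2164, 0.2588]
tcp_rot: [1.0, 0.004, 0.0, 0.0]
contact_force: [1.3, -0.9, 0.3]
opening: 0.453
time: 8.17
eef_pos: [0.5527, 0.3186, 0.2585]
tcp_rot: [1.0, 0.006, -0.0, 0.0]
contact_force: [-0.2, 0.3, -2.0]
opening: 0.45
```

```bash
python3 -m jog '[{"grip":0.7,"x":3,"y":3,"z":20,"rx":0,"ry":0,"rz":0},{"grip":0.7,"x":2,"y":0,"z":20,"rx":0,"ry":0,"rz":0},{"grip":0.7,"x":0,"y":0,"z":8,"rx":0,"ry":0,"rz":0},{"grip":0.7,"x":0,"y":0,"z":4,"rx":0,"ry":0,"rz":0},{"grip":0.7,"x":0,"y":0,"z":0,"rx":0,"ry":0,"rz":0},{"grip":0.7,"x":0,"y":0,"z":1,"rx":0,"ry":0,"rz":0},{"grip":0.7,"x":0,"y":0,"z":0,"rx":0,"ry":0,"rz":0}]'
```

```text
time: 8.75
eef_pos: [0.5579, 0.3136, 0.2062]
tcp_rot: [1.0, 0.004, 0.0, -0.0]
contact_force: [0.4, 0.2, -0.7]
opening: 0.448
```

```bash
python3 -m jog '[{"grip":0.7,"x":0,"y":0,"z":1,"rx":0,"ry":0,"rz":0},{"grip":0.5,"x":0,"y":0,"z":0,"rx":0,"ry":0,"rz":0},{"grip":0.4,"x":0,"y":0,"z":0,"rx":0,"ry":0,"rz":0},{"grip":0.3,"x":0,"y":0,"z":0,"rx":0,"ry":0,"rz":0},{"grip":0.3,"x":0,"y":0,"z":0,"rx":0,"ry":0,"rz":0},{"grip":0.3,"x":0,"y":0,"z":-20,"rx":0,"ry":0,"rz":0},{"grip":0.3,"x":0,"y":0,"z":-30,"rx":0,"ry":0,"rz":0},{"grip":0,"x":0,"y":0,"z":-20,"rx":0,"ry":0,"rz":0}]';  python3 -m jog '[{"grip":0,"x":-22,"y":35,"z":0,"rx":0,"ry":0,"rz":0},{"grip":0,"x":-22,"y":35,"z":0,"rx":0,"ry":0,"rz":0},{"grip":0,"x":-22,"y":30,"z":0,"rx":0,"ry":0,"rz":0},{"grip":0,"x":-22,"y":30,"z":0,"rx":0,"ry":0,"rz":0},{"grip":0,"x":-22,"y":30,"z":0,"rx":0,"ry":0,"rz":0},{"grip":0.3,"x":0,"y":0,"z":0,"rx":0,"ry":0,"rz":0}]'; python3 - <<'E'
from h import *
c=read_camera("side"); crop(c,130,70,130,120,6,"f.png")
E
```

```text
time: 9.42
eef_pos: [0.558, 0.3142, 0.2763]
tcp_rot: [1.0, 0.004, 0.0, -0.0]
contact_force: [1.0, -0.2, 1.8]
opening: 0.824
time: 9.92
eef_pos: [0.4451, 0.1502, 0.2726]
tcp_rot: [1.0, 0.003, -0.003, 0.001]
contact_force: [0.5, -0.5, -0.8]
opening: 0.884
```

View pics/f.png

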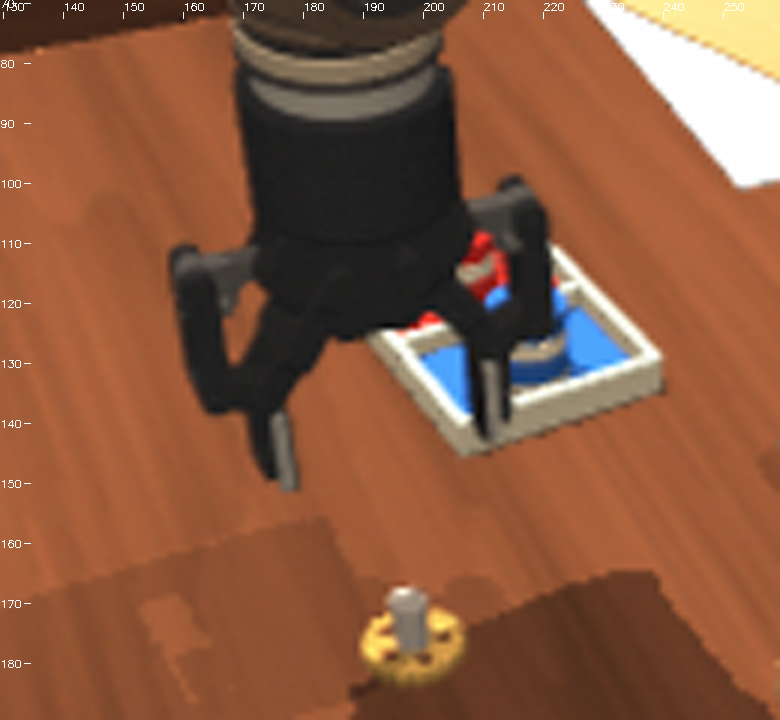

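Both pots stand in their bays (blue base ~px (216,133)); small wheel hub at (196,169) lies ahead. Descending.

```bash
python3 -m jog '[{"grip":0.5,"x":1,"y":-1,"z":25,"rx":0,"ry":0,"rz":0},{"grip":0.5,"x":0,"y":0,"z":25,"rx":0,"ry":0,"rz":0},{"grip":0.5,"x":0,"y":0,"z":25,"rx":0,"ry":0,"rz":0},{"grip":0.5,"x":0,"y":0,"z":8,"rx":0,"ry":0,"rz":0},{"grip":0.5,"x":0,"y":0,"z":0,"rx":0,"ry":0,"rz":0},{"grip":0.5,"x":0,"y":0,"z":0,"rx":0,"ry":0,"rz":0}]'
```

```text
time: 10.47
eef_pos: [0.4508, 0.1546, 0.1921]
tcp_rot: [1.0, 0.004, 0.0, -0.0]
contact_force: [0.5, -0.4, 0.1]
opening: 0.502
```

```bash
python3 -m jog '[{"grip":0.5,"x":-5,"y":3,"z":5,"rx":0,"ry":0,"rz":0},{"grip":0.5,"x":0,"y":0,"z":4,"rx":0,"ry":0,"rz":0},{"grip":0.5,"x":0,"y":0,"z":0,"rx":0,"ry":0,"rz":0},{"grip":0.7,"x":0,"y":0,"z":0,"rx":0,"ry":0,"rz":0},{"grip":0.85,"x":0,"y":0,"z":0,"rx":0,"ry":0,"rz":0},{"grip":1,"x":0,"y":0,"z":0,"rx":0,"ry":0,"rz":0},{"grip":1,"x":0,"y":0,"z":0,"rx":0,"ry":0,"rz":0},{"grip":1,"x":0,"y":0,"z":0,"rx":0,"ry":0,"rz":0}]'; python3 -m jog '[{"grip":1,"x":0,"y":0,"z":0,"rx":0,"ry":0,"rz":0},{"grip":1,"x":0,"y":0,"z":0,"rx":0,"ry":0,"rz":0}]'; python3 - <<'E'
from h import *
c=read_camera("side"); crop(c,130,90,130,110,6,"g.png")
E
```

```text
time: 11.13
eef_pos: [0.4456, 0.1511, 0.1834]
tcp_rot: [1.0, 0.004, 0.001, -0.0]
contact_force: [-1.6, 0.4, 2.9]
opening: 0.169
time: 11.3
eef_pos: [0.4456, 0.1511, 0.1834]
tcp_rot: [1.0, 0.004, 0.001, -0.0]
contact_force: [-0.7, -0.1, 5.4]
opening: 0.167
```

View pics/g.png

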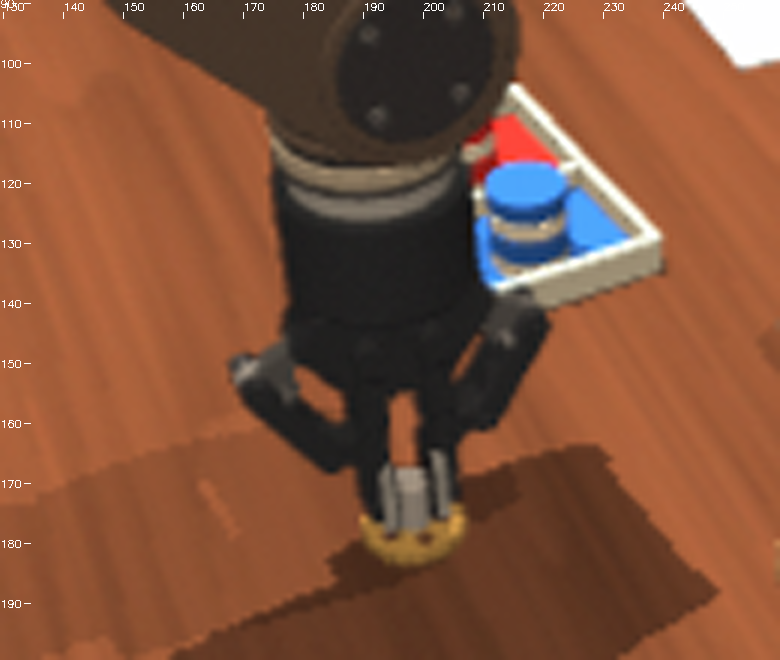

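```bash
python3 -m jog '[{"grip":1,"x":0,"y":0,"z":-20,"rx":0,"ry":0,"rz":0},{"grip":1,"x":0,"y":0,"z":-30,"rx":0,"ry":0,"rz":0},{"grip":1,"x":30,"y":20,"z":-10,"rx":0,"ry":0,"rz":0},{"grip":1,"x":30,"y":20,"z":0,"rx":0,"ry":0,"rz":0},{"grip":1,"x":30,"y":20,"z":0,"rx":0,"ry":0,"rz":0},{"grip":1,"x":30,"y":20,"z":0,"rx":0,"ry":0,"rz":0},{"grip":1,"x":30,"y":20,"z":0,"rx":0,"ry":0,"rz":0},{"grip":1,"x":20,"y":14,"z":0,"rx":0,"ry":0,"rz":0}]'; python3 -m jog '[{"grip":1,"x":20,"y":13,"z":0,"rx":0,"ry":0,"rz":0},{"grip":1,"x":0,"y":0,"z":0,"rx":0,"ry":0,"rz":0},{"grip":1,"x":0,"y":0,"z":0,"rx":0,"ry":0,"rz":0}]'
```

```text
time: 12.02
eef_pos: [0.6181, 0.0366, 0.2422]
tcp_rot: [1.0, 0.004, 0.0, 0.0]
contact_force: [0.8, 0.8, -0.3]
opening: 0.17
time: 12.27
eef_pos: [0.6366, 0.0249, 0.2417]
tcp_rot: [1.0, 0.003, -0.001, -0.0]
contact_force: [0.6, -0.5, 0.4]
opening: 0.17
```

```bash
python3 -m jog '[{"grip":1,"x":0,"y":0,"z":20,"rx":0,"ry":0,"rz":0},{"grip":1,"x":0,"y":0,"z":20,"rx":0,"ry":0,"rz":0},{"grip":1,"x":0,"y":0,"z":8,"rx":0,"ry":0,"rz":0},{"grip":1,"x":0,"y":0,"z":3,"rx":0,"ry":0,"rz":0},{"grip":1,"x":0,"y":0,"z":0,"rx":0,"ry":0,"rz":0},{"grip":1,"x":0,"y":0,"z":1,"rx":0,"ry":0,"rz":0},{"grip":1,"x":0,"y":0,"z":0,"rx":0,"ry":0,"rz":0}]'; python3 - <<'E'
from h import *
c=read_camera("side"); crop(c,220,110,130,120,6,"g2.png")
E
```

```text
time: 12.85
eef_pos: [0.6366, 0.0259, 0.1919]
tcp_rot: [1.0, 0.004, 0.001, 0.0]
contact_force: [-0.2, -0.8, -1.0]
opening: 0.171
```

View pics/g2.png

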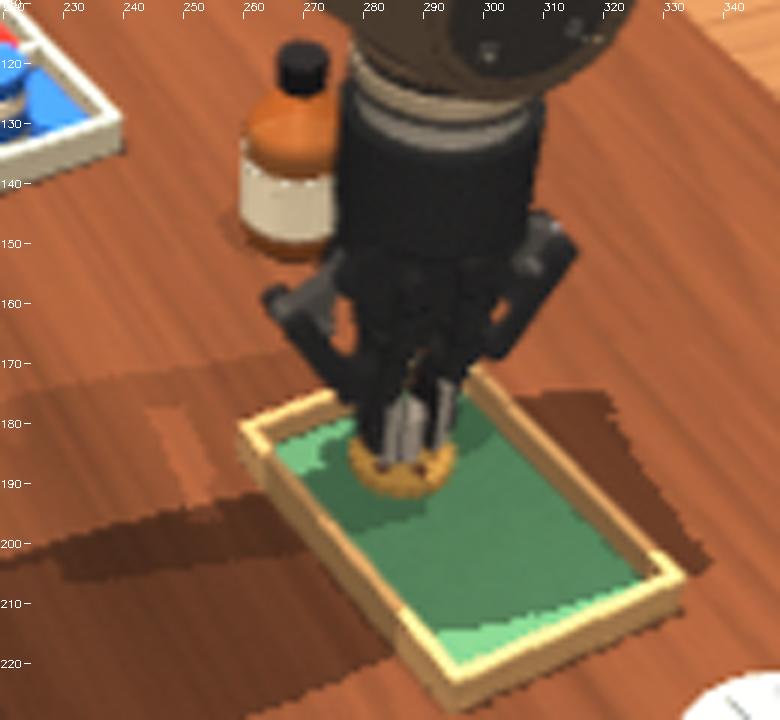

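Wheel at px (287,187) inside the tray, a few mm above the floor. Lower 3 mm, release, rise.

```bash
python3 -m jog '[{"grip":1,"x":0,"y":0,"z":2,"rx":0,"ry":0,"rz":0},{"grip":1,"x":0,"y":0,"z":1,"rx":0,"ry":0,"rz":0},{"grip":1,"x":0,"y":0,"z":1,"rx":0,"ry":0,"rz":0},{"grip":1,"x":0,"y":0,"z":0,"rx":0,"ry":0,"rz":0}]'; python3 -m jog '[{"grip":0.8,"x":0,"y":0,"z":0,"rx":0,"ry":0,"rz":0},{"grip":0.7,"x":0,"y":0,"z":0,"rx":0,"ry":0,"rz":0},{"grip":0.6,"x":0,"y":0,"z":0,"rx":0,"ry":0,"rz":0},{"grip":0.55,"x":0,"y":0,"z":0,"rx":0,"ry":0,"rz":0},{"grip":0.55,"x":0,"y":0,"z":-15,"rx":0,"ry":0,"rz":0},{"grip":0.55,"x":0,"y":0,"z":-30,"rx":0,"ry":0,"rz":0},{"grip":0.5,"x":0,"y":0,"z":-35,"rx":0,"ry":0,"rz":0},{"grip":0.5,"x":0,"y":0,"z":0,"rx":0,"ry":0,"rz":0}]'
```

```text
time: 13.23
eef_pos: [0.6367, 0.0256, 0.1884]
tcp_rot: [1.0, 0.004, 0.0, 0.0]
contact_force: [-3.6, -0.1, 5.5]
opening: 0.169
time: 13.9
eef_pos: [0.639, 0.0255, 0.276]
tcp_rot: [1.0, 0.004, 0.007, 0.001]
contact_force: [1.1, -0.7, 1.7]
opening: 0.504
```

```bash
python3 -m jog '[{"grip":0.5,"x":-20,"y":28,"z":0,"rx":0,"ry":0,"rz":0},{"grip":0.5,"x":-20,"y":28,"z":0,"rx":0,"ry":0,"rz":0},{"grip":0.5,"x":-20,"y":28,"z":0,"rx":0,"ry":0,"rz":0},{"grip":0.5,"x":-20,"y":28,"z":0,"rx":0,"ry":0,"rz":0},{"grip":0.5,"x":-20,"y":28,"z":0,"rx":0,"ry":0,"rz":0},{"grip":0.5,"x":-20,"y":28,"z":0,"rx":0,"ry":0,"rz":0},{"grip":0.5,"x":-20,"y":28,"z":0,"rx":0,"ry":0,"rz":0},{"grip":0.5,"x":-20,"y":28,"z":0,"rx":0,"ry":0,"rz":0}]';python3 -m jog '[{"grip":0.5,"x":-20,"y":28,"z":0,"rx":0,"ry":0,"rz":0},{"grip":0.5,"x":-25,"y":28,"z":0,"rx":0,"ry":0,"rz":0},{"grip":0.5,"x":-25,"y":28,"z":0,"rx":0,"ry":0,"rz":0},{"grip":0.5,"x":-25,"y":22,"z":0,"rx":0,"ry":0,"rz":0},{"grip":0.5,"x":0,"y":0,"z":10,"rx":0,"ry":0,"rz":0},{"grip":0.5,"x":0,"y":0,"z":0,"rx":0,"ry":0,"rz":0}]'
```

```text
time: 14.57
eef_pos: [0.4771, -0.2008, 0.2679]
tcp_rot: [1.0, 0.004, 0.001, 0.001]
contact_force: [-0.3, 0.0, -0.0]
opening: 0.499
time: 15.07
eef_pos: [0.3827, -0.3073, 0.2564]
tcp_rot: [1.0, 0.002, -0.0, -0.0]
contact_force: [-0.4, 0.5, -0.4]
opening: 0.498
```

```bash
python3 -m jog '[{"grip":0.5,"x":-3,"y":-2,"z":20,"rx":0,"ry":0,"rz":0},{"grip":0.5,"x":0,"y":0,"z":20,"rx":0,"ry":0,"rz":0},{"grip":0.5,"x":0,"y":0,"z":20,"rx":0,"ry":0,"rz":0},{"grip":0.5,"x":0,"y":0,"z":6,"rx":0,"ry":0,"rz":0},{"grip":0.5,"x":0,"y":0,"z":0,"rx":0,"ry":0,"rz":0},{"grip":0.5,"x":0,"y":0,"z":0,"rx":0,"ry":0,"rz":0}]';python3 - <<'E'
from h import *
c=read_camera("side"); crop(c,170,274,130,110,6,"k.png")
E
```

```text
time: 15.57
eef_pos: [0.3817, -0.3041, 0.1912]
tcp_rot: [1.0, 0.005, 0.0, -0.0]
contact_force: [-0.1, 0.7, 0.4]
opening: 0.501
```

View pics/k.png

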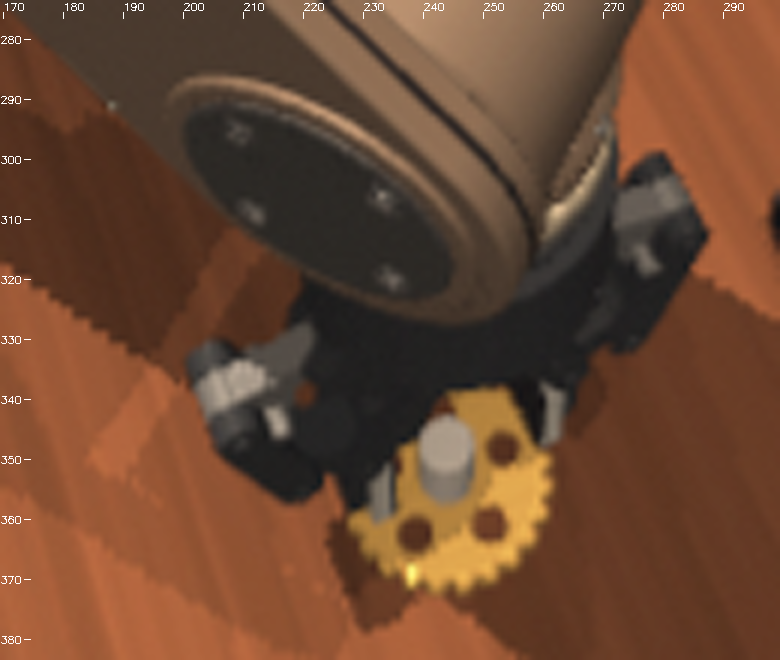

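Hub (px 243,350) lies between the pads. Descend, close.

```bash
python3 -m jog '[{"grip":0.5,"x":-2,"y":1,"z":4,"rx":0,"ry":0,"rz":0},{"grip":0.5,"x":0,"y":0,"z":4,"rx":0,"ry":0,"rz":0},{"grip":0.5,"x":0,"y":0,"z":0,"rx":0,"ry":0,"rz":0},{"grip":0.7,"x":0,"y":0,"z":0,"rx":0,"ry":0,"rz":0},{"grip":0.85,"x":0,"y":0,"z":0,"rx":0,"ry":0,"rz":0},{"grip":1,"x":0,"y":0,"z":0,"rx":0,"ry":0,"rz":0},{"grip":1,"x":0,"y":0,"z":0,"rx":0,"ry":0,"rz":0},{"grip":1,"x":0,"y":0,"z":0,"rx":0,"ry":0,"rz":0}]'; python3 -m jog '[{"grip":1,"x":0,"y":0,"z":0,"rx":0,"ry":0,"rz":0},{"grip":1,"x":0,"y":0,"z":0,"rx":0,"ry":0,"rz":0},{"grip":1,"x":0,"y":0,"z":-20,"rx":0,"ry":0,"rz":0},{"grip":1,"x":0,"y":0,"z":-30,"rx":0,"ry":0,"rz":0},{"grip":1,"x":0,"y":0,"z":-20,"rx":0,"ry":0,"rz":0},{"grip":1,"x":0,"y":0,"z":0,"rx":0,"ry":0,"rz":0}]'
```

```text
time: 16.28
eef_pos: [0.3791, -0.3057, 0.1831]
tcp_rot: [1.0, 0.004, 0.0, 0.0]
contact_force: [0.0, 0.3, 2.2]
opening: 0.169
time: 16.78
eef_pos: [0.3801, -0.3067, 0.2568]
tcp_rot: [1.0, 0.004, 0.003, 0.003]
contact_force: [0.9, -0.4, 0.1]
opening: 0.171
```

```bash
python3 -m jog '[{"grip":1,"x":24,"y":-24,"z":0,"rx":0,"ry":0,"rz":0},{"grip":1,"x":24,"y":-24,"z":0,"rx":0,"ry":0,"rz":0},{"grip":1,"x":24,"y":-24,"z":0,"rx":0,"ry":0,"rz":0},{"grip":1,"x":24,"y":-24,"z":0,"rx":0,"ry":0,"rz":0},{"grip":1,"x":24,"y":-24,"z":0,"rx":0,"ry":0,"rz":0},{"grip":1,"x":24,"y":-24,"z":0,"rx":0,"ry":0,"rz":0},{"grip":1,"x":24,"y":-24,"z":0,"rx":0,"ry":0,"rz":0},{"grip":1,"x":24,"y":-24,"z":0,"rx":0,"ry":0,"rz":0}]'; python3 -m jog '[{"grip":1,"x":24,"y":-24,"z":0,"rx":0,"ry":0,"rz":0},{"grip":1,"x":24,"y":-24,"z":0,"rx":0,"ry":0,"rz":0},{"grip":1,"x":24,"y":-20,"z":0,"rx":0,"ry":0,"rz":0},{"grip":1,"x":0,"y":0,"z":0,"rx":0,"ry":0,"rz":0},{"grip":1,"x":0,"y":0,"z":0,"rx":0,"ry":0,"rz":0}]'
```

```text
time: 17.45
eef_pos: [0.5697, -0.1102, 0.2506]
tcp_rot: [1.0, 0.004, -0.001, -0.0]
contact_force: [-0.2, 0.1, -1.0]
opening: 0.168
time: 17.87
eef_pos: [0.641, -0.0418, 0.2505]
tcp_rot: [1.0, 0.006, -0.001, -0.0]
contact_force: [-0.6, -0.2, -1.4]
opening: 0.17
```

```bash
python3 -m jog '[{"grip":1,"x":3,"y":5,"z":15,"rx":0,"ry":0,"rz":0},{"grip":1,"x":0,"y":0,"z":20,"rx":0,"ry":0,"rz":0},{"grip":1,"x":0,"y":0,"z":15,"rx":0,"ry":0,"rz":0},{"grip":1,"x":0,"y":0,"z":6,"rx":0,"ry":0,"rz":0},{"grip":1,"x":0,"y":0,"z":0,"rx":0,"ry":0,"rz":0},{"grip":1,"x":0,"y":0,"z":0,"rx":0,"ry":0,"rz":0}]'; python3 - <<'E'
from h import *
c=read_camera("side"); crop(c,230,110,130,120,6,"m.png")
E
```

```text
time: 18.37
eef_pos: [0.6434, -0.0486, 0.1961]
tcp_rot: [1.0, 0.004, -0.001, -0.0]
contact_force: [0.9, -0.1, -0.7]
opening: 0.161
```

View pics/m.png

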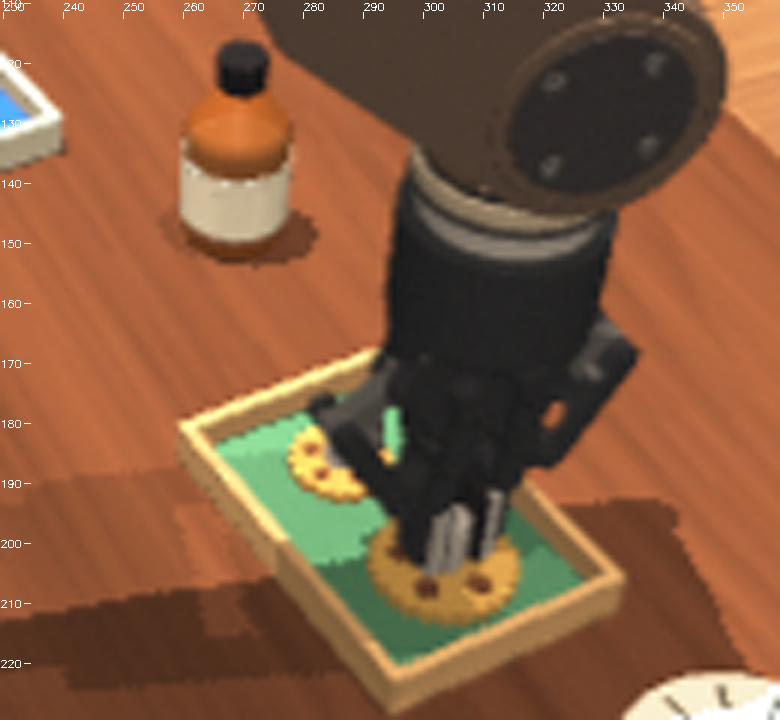

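The large wheel (px 302,205) hangs over the free half, clear of the small wheel (286,187). Lower 8 mm and release.

```bash
python3 -m jog '[{"grip":1,"x":0,"y":0,"z":4,"rx":0,"ry":0,"rz":0},{"grip":1,"x":0,"y":0,"z":2,"rx":0,"ry":0,"rz":0},{"grip":1,"x":0,"y":0,"z":1,"rx":0,"ry":0,"rz":0},{"grip":1,"x":0,"y":0,"z":1,"rx":0,"ry":0,"rz":0},{"grip":1,"x":0,"y":0,"z":0,"rx":0,"ry":0,"rz":0}]'; python3 -m jog '[{"grip":0.8,"x":0,"y":0,"z":0,"rx":0,"ry":0,"rz":0},{"grip":0.7,"x":0,"y":0,"z":0,"rx":0,"ry":0,"rz":0},{"grip":0.6,"x":0,"y":0,"z":0,"rx":0,"ry":0,"rz":0},{"grip":0.55,"x":0,"y":0,"z":0,"rx":0,"ry":0,"rz":0},{"grip":0.55,"x":0,"y":0,"z":-15,"rx":0,"ry":0,"rz":0},{"grip":0.55,"x":0,"y":0,"z":-30,"rx":0,"ry":0,"rz":0},{"grip":0.5,"x":0,"y":0,"z":-35,"rx":0,"ry":0,"rz":0},{"grip":0.5,"x":0,"y":0,"z":0,"rx":0,"ry":0,"rz":0}]'
```

```text
time: 18.83
eef_pos: [0.6438, -0.0482, 0.1887]
tcp_rot: [1.0, 0.004, -0.0, -0.0]
contact_force: [0.4, 0.6, -0.9]
opening: 0.17
time: 19.5
eef_pos: [0.6466, -0.0488, 0.2785]
tcp_rot: [1.0, 0.004, 0.007, 0.002]
contact_force: [1.6, 0.2, 1.9]
opening: 0.498
```

```bash
python3 -m jog '[{"grip":0.5,"x":-25,"y":13,"z":0,"rx":0,"ry":0,"rz":0},{"grip":0.5,"x":-25,"y":13,"z":0,"rx":0,"ry":0,"rz":0},{"grip":0.5,"x":-25,"y":13,"z":0,"rx":0,"ry":0,"rz":0},{"grip":0.5,"x":-25,"y":13,"z":0,"rx":0,"ry":0,"rz":0},{"grip":0.5,"x":-25,"y":13,"z":0,"rx":0,"ry":0,"rz":0},{"grip":0.5,"x":-25,"y":12,"z":0,"rx":0,"ry":0,"rz":0},{"grip":0.5,"x":-25,"y":12,"z":0,"rx":0,"ry":0,"rz":0},{"grip":0.5,"x":-25,"y":12,"z":0,"rx":0,"ry":0,"rz":0}]'; python3 -m jog '[{"grip":0.5,"x":0,"y":0,"z":0,"rx":0,"ry":0,"rz":-7},{"grip":0.5,"x":0,"y":0,"z":0,"rx":0,"ry":0,"rz":-7},{"grip":0.5,"x":0,"y":0,"z":0,"rx":0,"ry":0,"rz":-7},{"grip":0.5,"x":0,"y":0,"z":0,"rx":0,"ry":0,"rz":-7},{"grip":0.5,"x":0,"y":0,"z":0,"rx":0,"ry":0,"rz":-7},{"grip":0.5,"x":0,"y":0,"z":0,"rx":0,"ry":0,"rz":-7},{"grip":0.5,"x":0,"y":0,"z":0,"rx":0,"ry":0,"rz":-7},{"grip":0.5,"x":0,"y":0,"z":0,"rx":0,"ry":0,"rz":-7}]'; python3 -m jog '[{"grip":0.5,"x":0,"y":0,"z":0,"rx":0,"ry":0,"rz":-2},{"grip":0.5,"x":0,"y":0,"z":0,"rx":0,"ry":0,"rz":0}]'; python3 - <<'E'
from h import *
s=get_state(); R=Ro.from_quat(s["tcp_rot"]).as_matrix()
p=s["eef_pos"]; print(np.degrees(np.arctan2(R[1,0],R[0,0])), R.T@(np.array([.4455,-.1497,.19])-p)*1000)
c=read_camera("top"); crop(c,270,170,130,90,6,"n.png")
E
```

```text
time: 20.17
eef_pos: [0.4437, -0.1514, 0.27]
tcp_rot: [1.0, 0.004, 0.001, 0.001]
contact_force: [-0.7, -0.6, 0.5]
opening: 0.5
time: 20.83
eef_pos: [0.4449, -0.1511, 0.2701]
tcp_rot: [0.88, 0.476, 0.001, 0.001]
contact_force: [0.8, -0.1, -0.6]
opening: 0.498
time: 21.0
eef_pos: [0.4449, -0.151, 0.27]
tcp_rot: [0.872, 0.489, 0.001, 0.001]
contact_force: [-0.2, 0.3, -0.0]
opening: 0.5
58.51300959628822 [ 1.45187809 -0.37540528 79.97090942]
```

View pics/n.png

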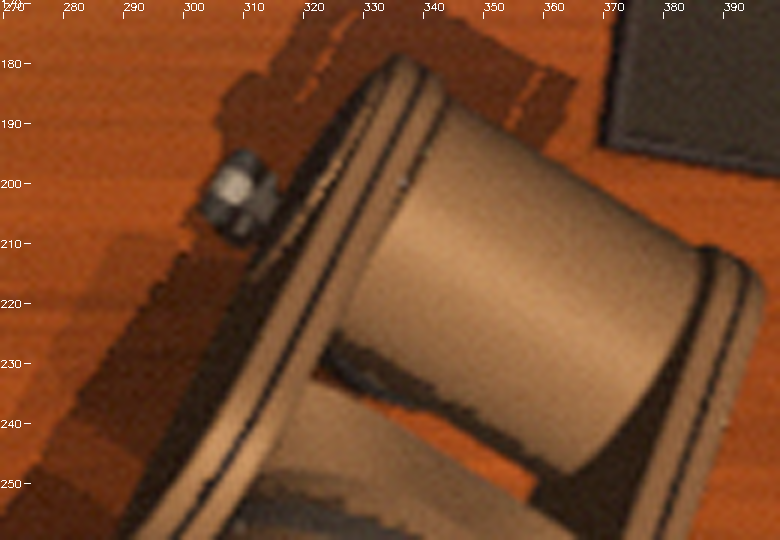

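Top view is blocked by the arm (tool sits over ~px (320,215)); the measured yaw 58.5° is right. Descend part-way and check.

```bash
python3 -m jog '[{"grip":0.5,"x":1,"y":0,"z":25,"rx":0,"ry":0,"rz":0},{"grip":0.5,"x":0,"y":0,"z":25,"rx":0,"ry":0,"rz":0},{"grip":0.5,"x":0,"y":0,"z":25,"rx":0,"ry":0,"rz":0},{"grip":0.5,"x":0,"y":0,"z":0,"rx":0,"ry":0,"rz":0},{"grip":0.5,"x":0,"y":0,"z":0,"rx":0,"ry":0,"rz":0}]'; python3 - <<'E'
from h import *
s=get_state(); R=Ro.from_quat(s["tcp_rot"]).as_matrix()
p=s["eef_pos"]; print(np.degrees(np.arctan2(R[1,0],R[0,0])), R.T@(np.array([.4455,-.1497,.177])-p)*1000)
c=read_camera("side"); crop(c,190,190,130,110,6,"o.png")
E
```

```text
time: 21.47
eef_pos: [0.4448, -0.1498, 0.1931]
tcp_rot: [0.873, 0.488, -0.001, -0.001]
contact_force: [0.8, 0.0, 0.6]
opening: 0.5
58.4339640836637 [ 0.47644278  0.53956727 16.13685253]
```

View pics/o.png

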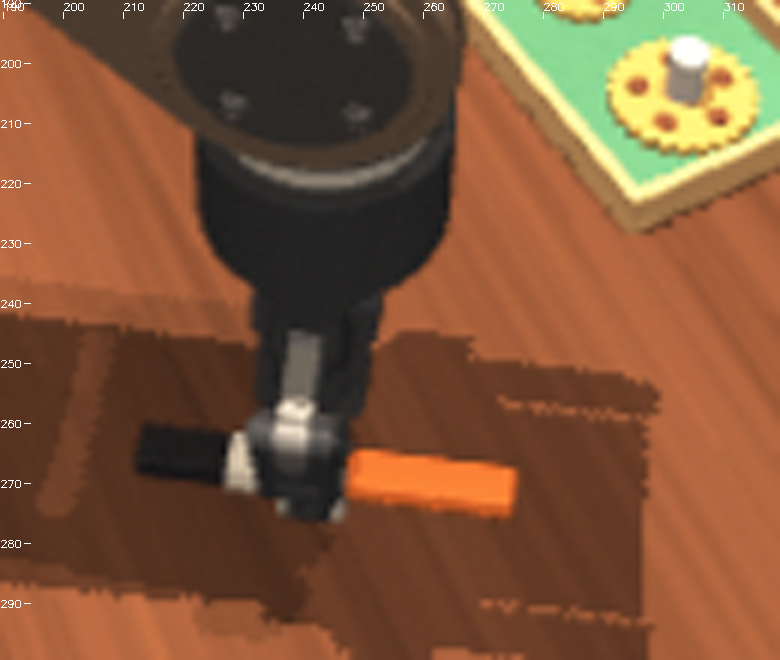

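Fingers straddle the brush's middle (px 242,266). Descend 16 mm and close gently.

```bash
python3 -m jog '[{"grip":0.5,"x":0,"y":0,"z":10,"rx":0,"ry":0,"rz":0},{"grip":0.5,"x":0,"y":0,"z":6,"rx":0,"ry":0,"rz":0},{"grip":0.5,"x":0,"y":0,"z":0,"rx":0,"ry":0,"rz":0},{"grip":0.7,"x":0,"y":0,"z":0,"rx":0,"ry":0,"rz":0},{"grip":0.85,"x":0,"y":0,"z":0,"rx":0,"ry":0,"rz":0},{"grip":1,"x":0,"y":0,"z":0,"rx":0,"ry":0,"rz":0},{"grip":1,"x":0,"y":0,"z":0,"rx":0,"ry":0,"rz":0},{"grip":1,"x":0,"y":0,"z":0,"rx":0,"ry":0,"rz":0}]' 40; python3 -m jog '[{"grip":1,"x":0,"y":0,"z":0,"rx":0,"ry":0,"rz":0},{"grip":1,"x":0,"y":0,"z":-10,"rx":0,"ry":0,"rz":0},{"grip":1,"x":0,"y":0,"z":-25,"rx":0,"ry":0,"rz":0},{"grip":1,"x":0,"y":0,"z":-25,"rx":0,"ry":0,"rz":0},{"grip":1,"x":0,"y":0,"z":0,"rx":0,"ry":0,"rz":0}]';  python3 - <<'E'
from h import *
c=read_camera("side"); crop(c,180,170,130,110,6,"p.png")
E
```

```text
time: 22.18
eef_pos: [0.4455, -0.1502, 0.1783]
tcp_rot: [0.873, 0.488, 0.0, 0.0]
contact_force: [-0.6, 0.9, 3.1]
opening: 0.172
time: 22.6
eef_pos: [0.4469, -0.151, 0.2427]
tcp_rot: [0.873, 0.489, 0.002, 0.004]
contact_force: [0.9, -0.6, 0.8]
opening: 0.167
```

View pics/p.png

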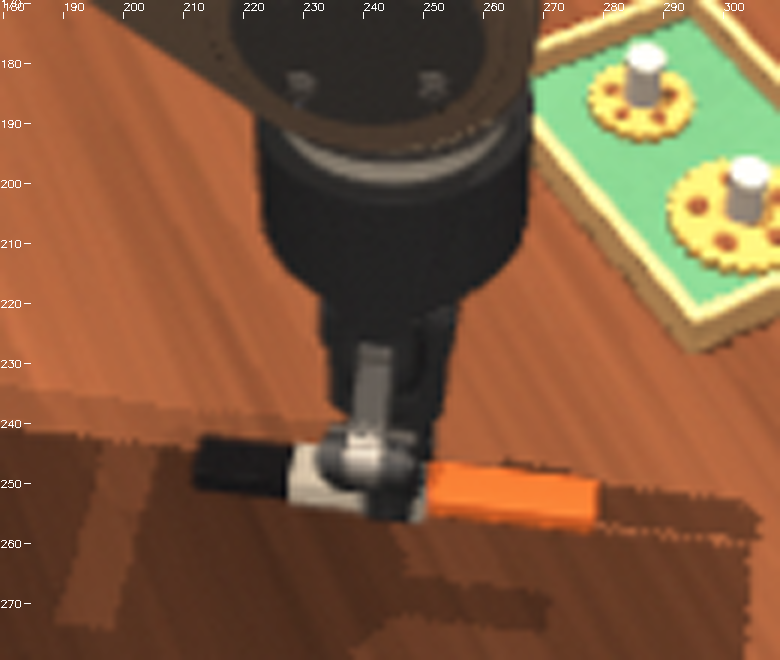

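```bash
python3 -m jog '[{"grip":1,"x":0,"y":0,"z":0,"rx":0,"ry":0,"rz":7},{"grip":1,"x":0,"y":0,"z":0,"rx":0,"ry":0,"rz":7},{"grip":1,"x":0,"y":0,"z":0,"rx":0,"ry":0,"rz":7},{"grip":1,"x":0,"y":0,"z":0,"rx":0,"ry":0,"rz":7},{"grip":1,"x":0,"y":0,"z":0,"rx":0,"ry":0,"rz":7},{"grip":1,"x":0,"y":0,"z":0,"rx":0,"ry":0,"rz":7},{"grip":1,"x":0,"y":0,"z":0,"rx":0,"ry":0,"rz":7},{"grip":1,"x":0,"y":0,"z":0,"rx":0,"ry":0,"rz":7}]'; python3 -m jog '[{"grip":1,"x":0,"y":0,"z":0,"rx":0,"ry":0,"rz":7},{"grip":1,"x":0,"y":0,"z":0,"rx":0,"ry":0,"rz":4},{"grip":1,"x":0,"y":0,"z":0,"rx":0,"ry":0,"rz":0}]'; python3 - <<'E'
from h import *
s=get_state(); R=Ro.from_quat(s["tcp_rot"]).as_matrix()
p=s["eef_pos"]; print(np.degrees(np.arctan2(R[1,0],R[0,0])), R.T@(np.array([.5453,-.3588,.1833])-p)*1000)
E
```

```text
time: 23.32
eef_pos: [0.4446, -0.1497, 0.2366]
tcp_rot: [1.0, 0.019, -0.001, -0.001]
contact_force: [0.5, -0.1, -0.3]
opening: 0.164
time: 23.57
eef_pos: [0.4447, -0.1497, 0.2367]
tcp_rot: [0.997, -0.075, -0.001, -0.001]
contact_force: [-0.2, 0.6, -1.0]
opening: 0.169
-8.580751468043854 [130.82140841 191.75380783  52.89005587]
```

```bash
python3 -m jog '[{"grip":1,"x":19,"y":27,"z":0,"rx":0,"ry":0,"rz":0},{"grip":1,"x":19,"y":27,"z":0,"rx":0,"ry":0,"rz":0},{"grip":1,"x":19,"y":27,"z":0,"rx":0,"ry":0,"rz":0},{"grip":1,"x":19,"y":27,"z":0,"rx":0,"ry":0,"rz":0},{"grip":1,"x":19,"y":28,"z":0,"rx":0,"ry":0,"rz":0},{"grip":1,"x":18,"y":28,"z":0,"rx":0,"ry":0,"rz":0},{"grip":1,"x":18,"y":28,"z":0,"rx":0,"ry":0,"rz":0},{"grip":1,"x":0,"y":0,"z":0,"rx":0,"ry":0,"rz":0}]';  python3 -m jog '[{"grip":1,"x":0,"y":0,"z":15,"rx":0,"ry":0,"rz":0},{"grip":1,"x":0,"y":0,"z":0,"rx":0,"ry":0,"rz":0}]'; python3 - <<'E'
from h import *
s=get_state(); R=Ro.from_quat(s["tcp_rot"]).as_matrix()
p=s["eef_pos"]; print(np.degrees(np.arctan2(R[1,0],R[0,0])), R.T@(np.array([.5453,-.3588,.1833])-p)*1000)
c=read_camera("side"); crop(c,280,244,130,140,5,"q.png")
E
```

```text
time: 24.23
eef_pos: [0.5474, -0.3642, 0.2375]
tcp_rot: [0.997, -0.075, 0.001, 0.002]
contact_force: [0.0, 0.1, -0.2]
opening: 0.169
time: 24.4
eef_pos: [0.5449, -0.358, 0.2183]
tcp_rot: [0.997, -0.074, -0.003, -0.002]
contact_force: [-1.3, 0.9, -2.5]
opening: 0.168
-8.472944653026927 [ 0.71670311  0.87541275 35.02516534]
```

View pics/q.png

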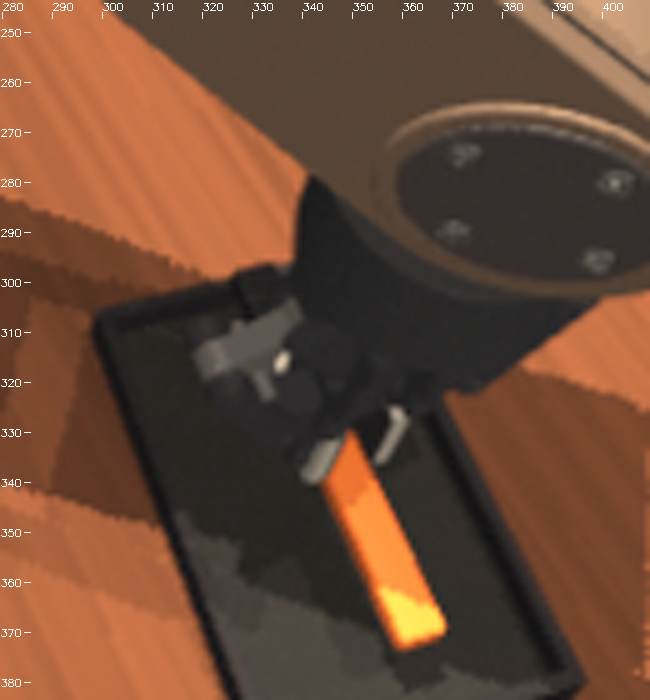

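Brush lies along the tray, orange end at px (362,372), inside the walls. Lower.

```bash
python3 -m jog '[{"grip":1,"x":0,"y":0,"z":12,"rx":0,"ry":0,"rz":0},{"grip":1,"x":0,"y":0,"z":12,"rx":0,"ry":0,"rz":0},{"grip":1,"x":0,"y":0,"z":6,"rx":0,"ry":0,"rz":0},{"grip":1,"x":0,"y":0,"z":1,"rx":0,"ry":0,"rz":0},{"grip":1,"x":0,"y":0,"z":0,"rx":0,"ry":0,"rz":0},{"grip":1,"x":0,"y":0,"z":0,"rx":0,"ry":0,"rz":0}]'; python3 - <<'E'
from h import *
c=read_camera("side"); crop(c,280,244,130,140,5,"r.png")
c=read_camera("top"); crop(c,350,130,110,90,6,"r2.png")
E
```

```text
time: 24.95
eef_pos: [0.5464, -0.3593, 0.1919]
tcp_rot: [0.997, -0.074, 0.0, 0.0]
contact_force: [0.0, -0.2, 0.3]
opening: 0.171
```

View pics/r.png

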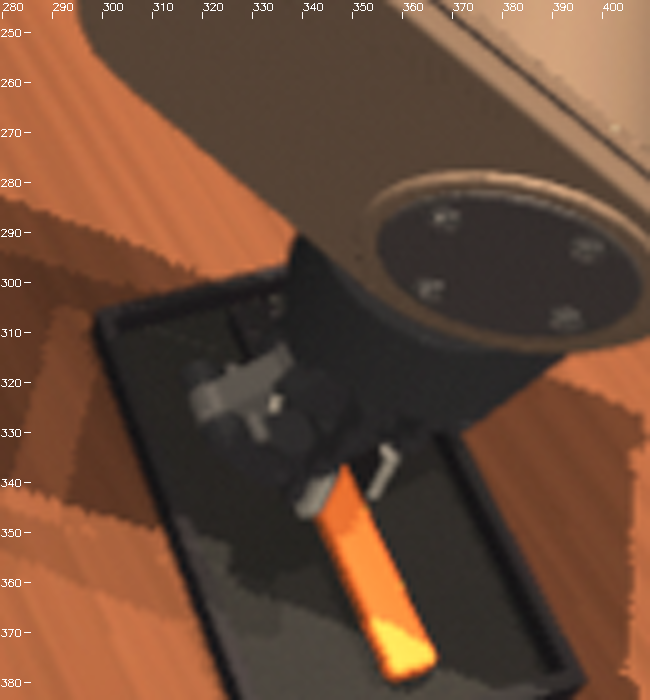

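View pics/r2.png

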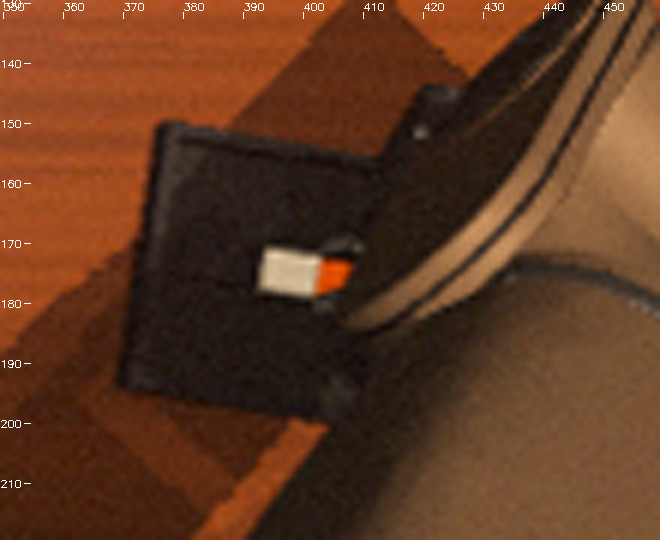

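```bash
python3 -m jog '[{"grip":1,"x":0,"y":0,"z":4,"rx":0,"ry":0,"rz":0},{"grip":1,"x":0,"y":0,"z":2,"rx":0,"ry":0,"rz":0},{"grip":1,"x":0,"y":0,"z":1,"rx":0,"ry":0,"rz":0},{"grip":1,"x":0,"y":0,"z":1,"rx":0,"ry":0,"rz":0},{"grip":1,"x":0,"y":0,"z":0,"rx":0,"ry":0,"rz":0}]'; python3 -m jog '[{"grip":1,"x":0,"y":0,"z":1,"rx":0,"ry":0,"rz":0},{"grip":1,"x":0,"y":0,"z":0,"rx":0,"ry":0,"rz":0}]'
```

```text
time: 25.47
eef_pos: [0.5463, -0.3593, 0.1835]
tcp_rot: [0.997, -0.074, -0.0, -0.0]
contact_force: [0.1, 0.4, -0.6]
opening: 0.168
time: 25.63
eef_pos: [0.5465, -0.3595, 0.1833]
tcp_rot: [0.997, -0.074, -0.0, -0.0]
contact_force: [-1.1, 1.1, 3.1]
opening: 0.167
```

Contact felt at the expected height. Release, rise and retreat.

```bash
python3 -m jog '[{"grip":0.8,"x":0,"y":0,"z":0,"rx":0,"ry":0,"rz":0},{"grip":0.7,"x":0,"y":0,"z":0,"rx":0,"ry":0,"rz":0},{"grip":0.6,"x":0,"y":0,"z":0,"rx":0,"ry":0,"rz":0},{"grip":0.5,"x":0,"y":0,"z":0,"rx":0,"ry":0,"rz":0},{"grip":0.5,"x":0,"y":0,"z":-15,"rx":0,"ry":0,"rz":0},{"grip":0.5,"x":0,"y":0,"z":-30,"rx":0,"ry":0,"rz":0},{"grip":0.5,"x":0,"y":0,"z":-40,"rx":0,"ry":0,"rz":0},{"grip":0.5,"x":0,"y":0,"z":-40,"rx":0,"ry":0,"rz":0}]'; python3 -m jog '[{"grip":0.5,"x":-15,"y":38,"z":-10,"rx":0,"ry":0,"rz":0},{"grip":0.5,"x":-20,"y":36,"z":0,"rx":0,"ry":0,"rz":0},{"grip":0.5,"x":-20,"y":36,"z":0,"rx":0,"ry":0,"rz":0},{"grip":0.5,"x":-20,"y":36,"z":0,"rx":0,"ry":0,"rz":0},{"grip":0.5,"x":-20,"y":36,"z":0,"rx":0,"ry":0,"rz":0},{"grip":0.5,"x":-20,"y":36,"z":0,"rx":0,"ry":0,"rz":0},{"grip":0.5,"x":-20,"y":36,"z":0,"rx":0,"ry":0,"rz":0},{"grip":0.5,"x":0,"y":0,"z":0,"rx":0,"ry":0,"rz":0}]'; python3 - <<'E'
from h import *
for n in ("top","side"):
    c=read_camera(n); cv2.imwrite(f"pics/{n}_end.png",cv2.resize(c["frame"][:,:,::-1],(800,600),interpolation=cv2.INTER_CUBIC))
c=read_camera("top"); crop(c,75,95,240,130,3,"e_t.png")
E
```

```text
time: 26.3
eef_pos: [0.546, -0.359, 0.3089]
tcp_rot: [0.997, -0.074, -0.001, -0.001]
contact_force: [1.4, -0.3, 0.9]
opening: 0.5
time: 26.97
eef_pos: [0.3703, -0.5955, 0.3194]
tcp_rot: [0.997, -0.078, -0.0, 0.003]
contact_force: [-0.1, -0.3, 0.6]
opening: 0.502
```

View pics/top_end.png

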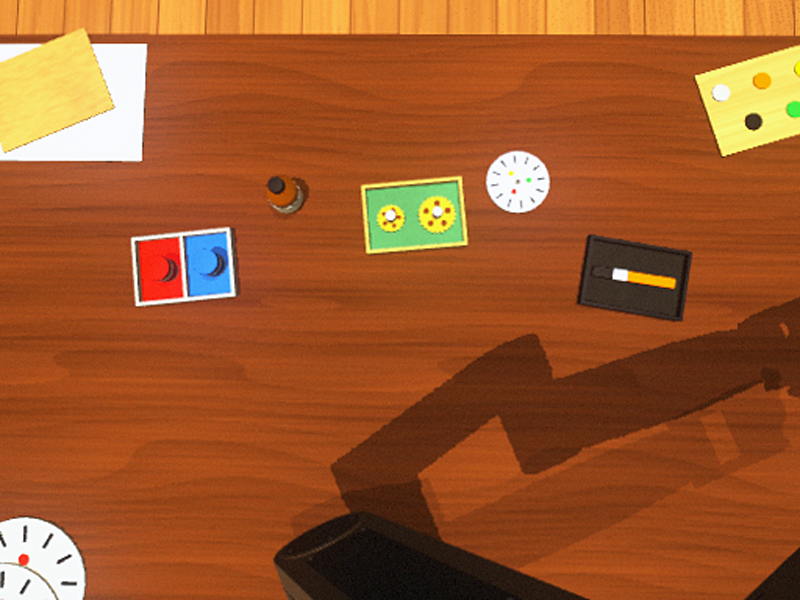

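View pics/side_end.png

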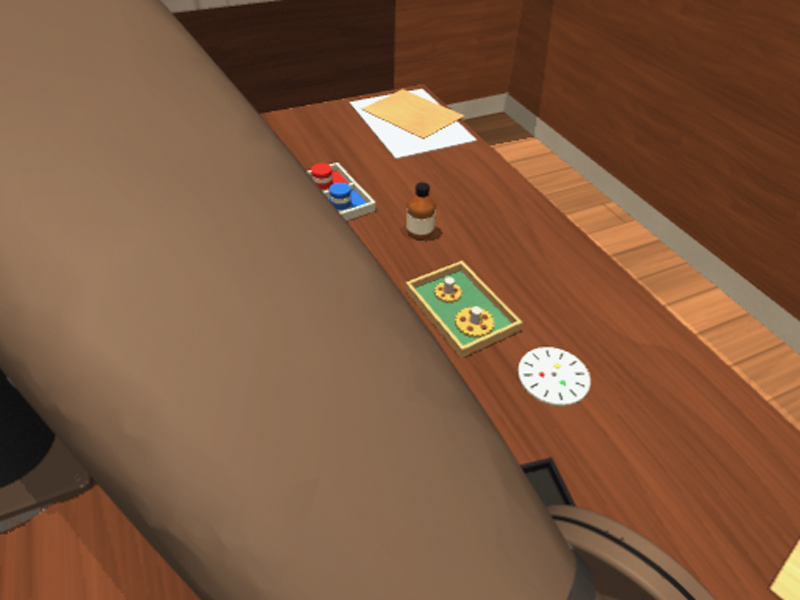

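Both pots stand in their bays (163,268 and 208,262). The wheels are side by side (390,217 and 437,213), and the brush is in the black tray (635,277). Dial (518,182) and bottle cap (276,186) sit at the same pixels as at the start. One numeric check on positions, then hand in.

```bash
python3 -m jog '[{"grip":0.5,"x":0,"y":0,"z":0,"rx":0,"ry":0,"rz":0},{"grip":0.5,"x":0,"y":0,"z":0,"rx":0,"ry":0,"rz":0},{"grip":0.5,"x":0,"y":0,"z":0,"rx":0,"ry":0,"rz":0}]'; python3 - <<'E'
from h import *
c=read_camera("top")
s=1.5625
def loc(px,z,cen,ang):
    w=world(c,[[px[0]/s-.5,px[1]/s-.5]],z)[0,:2]-cen; a=np.radians(ang-90); return np.array([[np.cos(a),np.sin(a)],[-np.sin(a),np.cos(a)]])@w
P=(np.array([.5535,.3545]),96.87);Wt=(np.array([.6407,-.0126]),95.88);B=(np.array([.5453,-.3588]),81.19)
print(loc((161,268),.05,*P),loc((208,262),.05,*P),loc((390,217),.035,*Wt),loc((437,213),.035,*Wt),loc((635,277),.015,*B))
print(np.abs(get_state()["dq"]).max())
crop(c,75,140,90,60,8,"z.png")
E
```

```text
time: 27.37
eef_pos: [0.3766, -0.5891, 0.3178]
tcp_rot: [0.997, -0.073, 0.0, -0.0]
contact_force: [-0.4, 0.2, 0.5]
opening: 0.496
[-0.00327347  0.0239128 ] [-0.00187996 -0.04986055] [-0.00305027  0.03857357] [-0.00351645 -0.03504879] [ 0.00152869 -0.00142938]
0.004313266110144532
```

View pics/z.png

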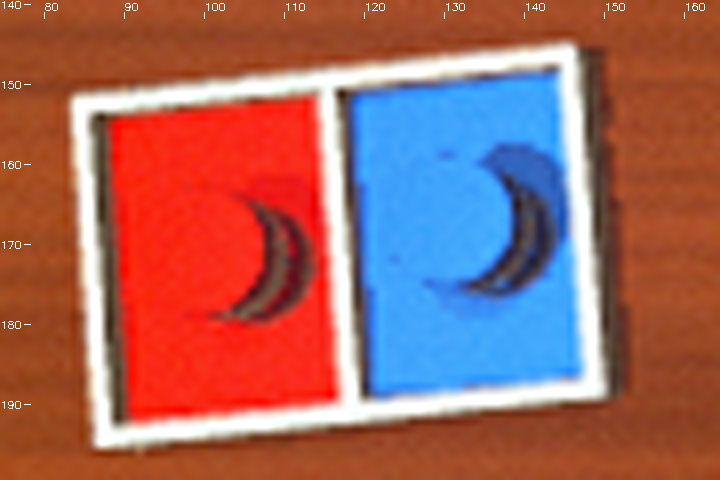

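The enlarged crop puts the lid centres at about (99,171) and (130,167), so both pots are well inside their bays.

```bash
python3 -c "
from plant import sign_off; print(sign_off())"
```

```text
the job is handed in; nothing more can be done
None
```

The bench is cleared and I handed the job in at about 27 s of the 128 s allowed. Sign-off gives no verdict.

- **What was done:** I stood the red and blue pots in their bays and set both wheels hub up, side by side, in the green-lined tray. I laid the brush along the black tray. Everything was lowered to the tray floor before release; I felt contact with the floor for the red pot, the small wheel and the brush. The blue pot and large wheel were let go at about the same height, without a clear contact reading.
- **Final positions:** In the last top picture every item is inside its limits, and the arm was clear and at rest. The wheels are at tray y of about +39 and −35 mm, and the brush is within 2 mm of its tray centre.
- **Bystanders:** The dial and bottle appear at the same pixels as at the start.
- **Disagreements:** My first pixel reading put the red pot at y = +24 mm. The enlarged crop corrected it by about 9 mm, closer to the bay centre at +39 mm. The two cameras differed by up to 5 mm on y at the start, which did not affect any grasp.
- **Not checked:** I did not measure tilt. The pots and wheels look upright in the side view. The final side view has the brush hidden by the arm, so for it I have only the top picture.

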